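# Sort the circuit components back into their stock trays

## Robot

A 6-joint arm with a two-finger parallel gripper is mounted at the origin on the work surface. World frame = base frame: x ahead of the robot, y to its left, z up, the work surface at z = 0. Lengths are in m, angles in rad, forces in N, time in s.
With the tool pointing down it reaches from about 0.35 to 0.925 m from the base axis. Payload 6.4 kg.
Tool frame: the origin (TCP) lies between the finger pads; the fingertips stand 17 mm ahead of it and the grasp point (between the pads) lies 2 mm behind it; z points along the fingers, y is the line along which they close (so a half turn about z gives the same grasp; the last joint's range is limited). The gripper opens to 85 mm and grips with 20 to 120 N. Pads are 22 mm wide; open, the fingers measure 114 mm over their backs; the gripper's body (76 mm by 85 mm) begins 54 mm behind the grasp point. The pads swing forward as they close: fully open they stand 13 mm farther back than shut.
Start: joints at [-1.491, 0.245, 1.558, -0, 1.339, -0.174], TCP at [0.163, -0.629, 0.227] pointing down, gripper open.
Joint ranges: [-3.13, 3.13], [-1.02, 2.26], [0.13, 2.54], [-0.95, 4.09], [0.21, 2.88], [-2.74, 2.74]. Speed limits (rad/s): [2.57, 2.57, 3.14, 3.14, 3.14, 3.14].

## Interface

Orientations are given as a unit quaternion [w, x, y, z].
In Python, from station import ctrl gives the robot as it stands.
- The arm moves only by the tool move_arm, never from a script. Its argument "motion" is text: rows parted by semicolons, each of 6 numbers parted by spaces: the shift along the tool's x, y, z each as a share of 30 mm, from -1 to 1, then the turn, a rotation vector about the tool's x, y, z each as a share of 0.08 rad, from -1 to 1. A call has exactly 8 rows; each row shifts and turns the commanded pose from where the row before left it, along the tool's axes as they then stand; what a row does not reach is not made up. A row lasts 1/12 s, in which the tool goes at most 41.7 mm and 7.16 degrees, less where a joint would pass 70% of its speed; a pose out of reach is approached as far as the arm can. A call with a number of a shift or a turn outside -1 to 1 is refused whole. A call with a gripper value outside its range is refused whole. "gripper" is the closure in counts, from 0 (fully open) to 255 (shut), set as the call begins (left out, the last holds). The fingers move at their own pace and stop on an object; "squeeze" is the grip in N (left out, the last holds). Time passes only in rows, so rows that do not move let the fingers close, or fill a call up. It gives the time, the measured TCP pose, the force, the opening and the grip force at its end, in the units of the state.
- ctrl.sense(): the state, without advancing time (a new reading comes with each control period).
- ctrl.snapshot(name): name is "scene" or "top" or "wrist"; returns the picture (384x512x3 uint8, blue, green, red); there is no depth.
- ctrl.camera_model(name): a dict with "intrinsics" (3x3 intrinsics, pixels), "k1" (the pictures are not rectified: a ray, as slopes to the right and down, at radius r is drawn at 1 + k1 r^2 times it, then the intrinsics apply), "xyz" and "rotation" of the camera in the world. Camera axes: x right, y up, looking along -z (the intrinsics and any distortion apply to the point x, -y, -z); pixel columns grow to the right and rows downward; lengths in m; the calibration is good to about 2 mm. A picture is of the moment at which its call begins: read the wrist's pose just before it. camera_model takes no time and is no camera call; for the wrist camera it gives the pose at the moment of the call.
- ctrl.finish_job(): hands the job in; it is judged then, once.
The state is a dict: "clock": time; "joints": joint angles; "dq": joint speeds; "joint_torque": joint torques, N m; "position": TCP position; "orientation": TCP orientation; "contact_force": force on the tool from outside, world axes, zero at the start; "wrist_torque": the same for the moment, N m; "gripper_width": opening from 0.0 (shut) to 1.0 (fully open); "gripper_force": force on a finger pad.
Only numpy, scipy, OpenCV 4.12 (cv2) and the standard library are available. Lean on these libraries where they do the work, as an engineer would, in place of code of your own. Each camera call takes 0.05 s, during which the arm holds its last target. There are 200 camera calls.

## Task

The circuits practical is over: put the five loose components from the bench back into the stock trays, each in the tray where its own kind already stands (lamp holders, knife switches, coils). Set each one down upright and flat on the tray floor, in line with the ones already there, without dropping it or tipping it over, and leave the multimeter and the calculator where they lie.

Things in the scene. Friction and masses are not known exactly. Their poses are not given: they have to be found in the camera images.
- lamp_1: Lamp holder: round white holder, diameter 38 mm, with a small glass bulb amid the base; height 50 mm, 80-130 g. Black base 96 (x) x 46 x 10 mm on 8 mm feet: straight sides at heights 8-18 mm, to grip across the 46 mm at mid-length; a 12 mm post near each end, 34 mm high. Origin: centre of underside (soles), z up. Loose, upright on the bench, x within 1.2 rad of the robot's x.
- lamp_2: Lamp holder: round white holder, diameter 38 mm, with a small glass bulb amid the base; height 50 mm, 80-130 g. Black base 96 (x) x 46 x 10 mm on 8 mm feet: straight sides at heights 8-18 mm, to grip across the 46 mm at mid-length; a 12 mm post near each end, 34 mm high. Origin: centre of underside (soles), z up. Loose, upright on the bench, x within 1.2 rad of the robot's x.
- switch_1: Knife switch: brass blade along the base, fixed half open, with a grey handle; height 56 mm, 80-130 g. Black base 96 (x) x 46 x 10 mm on 8 mm feet: straight sides at heights 8-18 mm, to grip across the 46 mm at mid-length; a 12 mm post near each end, 34 mm high. Origin: centre of underside (soles), z up. Loose, upright on the bench, x within 1.2 rad of the robot's x.
- switch_2: Knife switch: brass blade along the base, fixed half open, with a grey handle; height 56 mm, 80-130 g. Black base 96 (x) x 46 x 10 mm on 8 mm feet: straight sides at heights 8-18 mm, to grip across the 46 mm at mid-length; a 12 mm post near each end, 34 mm high. Origin: centre of underside (soles), z up. Loose, upright on the bench, x within 1.2 rad of the robot's x.
- coil_1: Coil: copper winding along the base, diameter 29 mm, 50 mm long, between two grey cheeks 34 mm wide; height 50 mm, 128-208 g. Black base 96 (x) x 46 x 10 mm on 8 mm feet: straight sides at heights 8-18 mm, to grip across the 46 mm at mid-length; a 12 mm post near each end, 34 mm high. Origin: centre of underside (soles), z up. Loose, upright on the bench, x within 1.2 rad of the robot's x.
- lamp_tray: Tray of the lamp holders: open grey tray, fixed, 216 (x) x 212 (y) x 20 mm high, walls and floor 4 mm; the three trays differ only in their stock. Origin: centre of underside, x away from the robot (yaw to 0.08), z up. Two loose lamp holders stand in it along its x at x = +52, y = -42 and +42 mm; the near half is free for two more at x = -52, y = -42 and +42 mm.
- switch_tray: Tray of the knife switches: open grey tray, fixed, 216 (x) x 212 (y) x 20 mm high, walls and floor 4 mm; the three trays differ only in their stock. Origin: centre of underside, x away from the robot (yaw to 0.08), z up. Two loose knife switches stand in it along its x at x = +52, y = -42 and +42 mm; the near half is free for two more at x = -52, y = -42 and +42 mm.
- coil_tray: Tray of the coils: open grey tray, fixed, 216 (x) x 212 (y) x 20 mm high, walls and floor 4 mm; the three trays differ only in their stock. Origin: centre of underside, x away from the robot (yaw to 0.08), z up. Two loose coils stand in it along its x at x = +52, y = -42 and +42 mm; the near half is free for two more at x = -52, y = -42 and +42 mm.
- multimeter: Bystander: blue hand multimeter lying on the bench left of the components, 190 x 90 x 52 mm, 0.38 kg, loose. Origin: centre of the underside, z up.
- calculator: Bystander: black pocket calculator lying on the bench right of the components, 165 x 80 x 18 mm, 0.2 kg, loose. Origin: centre of the underside, z up.
Not all that is in view belongs to the job. What is shaped like the switch_2 but pink is not meant.

How it is judged:
At the end, for the whole second after the job is handed in: Each of the five stands in its kind's tray: centre within 62 mm (x) and 85 mm (y) of the tray's centre, feet within 5 mm of its floor, upright within 0.1 rad, long side within 0.26 rad of the tray's x (either way round), released and at rest. Any order (x of lamp_1 in the frame of lamp_tray between -0.062 and 0.062 m and y of lamp_1 in the frame of lamp_tray between -0.085 and 0.085 m and z of each of lamp_1, lamp_2 in the frame of lamp_tray below 0.009 m and angle between each of lamp_1, lamp_2, switch_1, switch_2, coil_1's own z axis and vertical below 0.1 rad and angle between the x axis of each of lamp_1, lamp_2 and the x axis of lamp_tray, either way round below 0.26 rad and linear speed of each of lamp_1, lamp_2, switch_1, switch_2, coil_1 below 0.02 m/s and contact force between the fingers and lamp_1 below 0.1 N and x of lamp_2 in the frame of lamp_tray between -0.062 and 0.062 m and y of lamp_2 in the frame of lamp_tray between -0.085 and 0.085 m and contact force between the fingers and lamp_2 below 0.1 N and x of switch_1 in the frame of switch_tray between -0.062 and 0.062 m and y of switch_1 in the frame of switch_tray between -0.085 and 0.085 m and z of each of switch_1, switch_2 in the frame of switch_tray below 0.009 m and angle between the x axis of each of switch_1, switch_2 and the x axis of switch_tray, either way round below 0.26 rad and contact force between the fingers and switch_1 below 0.1 N and x of switch_2 in the frame of switch_tray between -0.062 and 0.062 m and y of switch_2 in the frame of switch_tray between -0.085 and 0.085 m and contact force between the fingers and switch_2 below 0.1 N and x of coil_1 in the frame of coil_tray between -0.062 and 0.062 m and y of coil_1 in the frame of coil_tray between -0.085 and 0.085 m and z of coil_1 in the frame of coil_tray below 0.009 m and angle between the x axis of coil_1 and the x axis of coil_tray, either way round below 0.26 rad and contact force between the fingers and coil_1 below 0.1 N); the robot touches nothing.
It fails at once if the multimeter is pushed more than 25 mm (distance of multimeter from where it was at the start of the episode above 0.025 m).
It fails at once if the calculator is pushed more than 25 mm (distance of calculator from where it was at the start of the episode above 0.025 m).
It fails at once if a component is dropped or thrown (moves faster than 0.8 m/s, as after a fall of 33 mm, while out of the gripper) ((linear speed of lamp_1 above 0.8 m/s and contact force between the fingers and lamp_1 below 0.05 N) or (linear speed of lamp_2 above 0.8 m/s and contact force between the fingers and lamp_2 below 0.05 N) or (linear speed of switch_1 above 0.8 m/s and contact force between the fingers and switch_1 below 0.05 N) or (linear speed of switch_2 above 0.8 m/s and contact force between the fingers and switch_2 below 0.05 N) or (linear speed of coil_1 above 0.8 m/s and contact force between the fingers and coil_1 below 0.05 N)).
It fails at once if a component tips over (angle between any of lamp_1, lamp_2, switch_1, switch_2, coil_1's own z axis and vertical above 0.8 rad).
It also fails if it takes over 115 s, if anything falls off the work surface, if the arm or the gripper's body presses on something with over 40 N, if the wrist force passes 120 N, or if a joint passes its speed limit or range.

## Working session

There is one attempt and no reset: what is moved stays moved. The work goes in short steps, Python scripts to look and compute and a tool call to move; the robot and the scene stay as the last step left them, time stands still between calls to the robot, and variables do not carry over. Pictures are saved under pics/ and viewed, at most 14 in all, crops included, and the job is handed in when it is done.

Besides the shell and the picture viewer there is one more tool, called after "Call:" as name(argument=value, ...), one argument or row to a line, values as JSON. move_arm: Moves the arm, as the interface text tells. Shift numbers are shares of 30 mm and turn numbers shares of 0.08 rad, none past 1 either way. Its arguments: {"type":"object","properties":{"motion":{"type":"string"},"gripper":{"type":"number"},"squeeze":{"type":"number"}},"required":["motion"]}

```bash
ls; mkdir -p pics; python3 - <<'E'
from station import ctrl
import cv2
print(ctrl.sense())
for n in("top","scene"):
    cv2.imwrite(f"pics/{n}0.png",ctrl.snapshot(n)); print(n,ctrl.camera_model(n))
print(ctrl.camera_model("wrist"))
E
```

```text
pics
{'clock': 0.0, 'joints': array([-1.49113019e+00,  2.45780657e-01,  1.55900647e+00, -1.89453559e-05,
        1.33871213e+00, -1.74091842e-01]), 'dq': array([ 0.0003675 , -0.00030788, -0.00056657, -0.00065778, -0.00049517,
       -0.00044068]), 'joint_torque': array([-4.48158071e-04, -4.29512465e+01, -3.26128650e+01, -8.84290102e-05,
        5.44172755e-03, -1.04818102e-05]), 'position': array([ 0.16313871, -0.62861098,  0.22570576]), 'orientation': array([-9.52673857e-04,  9.91960926e-01,  1.26540955e-01,  3.57849903e-05]), 'contact_force': array([ 0.88448855, -0.20252486, -0.85465082]), 'wrist_torque': array([ 0.03248553, -0.00645468, -0.00674627]), 'gripper_force': 0.0, 'gripper_width': 0.9991027143084166}
top {'intrinsics': array([[442.05907277,   0.        , 253.89820264],
       [  0.        , 442.05907277, 196.90179546],
       [  0.        ,   0.        ,   1.        ]]), 'k1': -0.053498865861027034, 'xyz': array([0.32536756, 0.01747382, 1.6801291 ]), 'rotation': array([-0.7003091 , -0.03472458,  0.03427814,  0.71217019])}
scene {'intrinsics': array([[465.06948469,   0.        , 251.1343682 ],
       [  0.        , 465.06948469, 191.87606654],
       [  0.        ,   0.        ,   1.        ]]), 'k1': -0.11780324173640826, 'xyz': array([ 1.23019034, -0.1417122 ,  1.20805764]), 'rotation': array([0.73209044, 0.21492774, 0.18292182, 0.61999134])}
{'intrinsics': array([[326.06369138,   0.        , 259.23404139],
       [  0.        , 326.06369138, 194.34917799],
       [  0.        ,   0.        ,   1.        ]]), 'k1': -0.08820313054319454, 'xyz': array([ 0.23105578, -0.61186602,  0.37299884]), 'rotation': array([ 0.78328068, -0.10955184,  0.08600738, -0.60586508])}
```

View pics/top0.png

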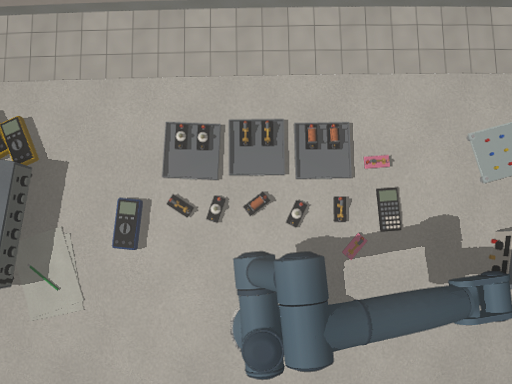

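View pics/scene0.png

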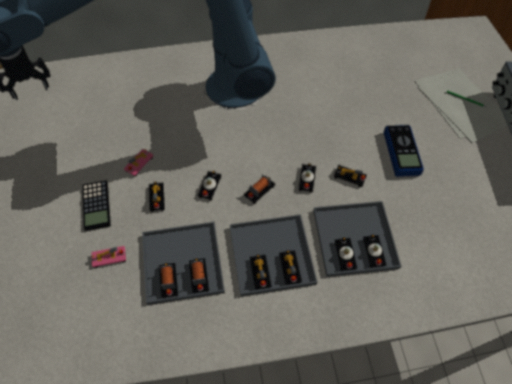

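```bash
cat > h.py <<'E'
import numpy as np, cv2
from scipy.spatial.transform import Rotation as R
from station import ctrl
def rot(q): return R.from_quat(np.r_[q[1:],q[0]])
def project(m,P):
    c=rot(m["rotation"]).inv().apply(np.asarray(P,float)-m["xyz"])
    s=np.c_[c[:,0],-c[:,1]]/-c[:,2:]
    s=s*(1+m["k1"]*(s**2).sum(1))[:,None]
    K=m["intrinsics"]; return s*[K[0,0],K[1,1]]+K[:2,2]
def ortho(img,m,z,x0,x1,y0,y1,mm):
    """metric picture of plane z: rows down = -x, columns right = -y"""
    xs=np.arange(x1,x0,-mm/1000); ys=np.arange(y1,y0,-mm/1000)
    X,Y=np.meshgrid(xs,ys,indexing="ij")
    p=project(m,np.c_[X.ravel(),Y.ravel(),np.full(X.size,z)]).astype(np.float32)
    return cv2.remap(img,p[:,0].reshape(X.shape),p[:,1].reshape(X.shape),cv2.INTER_CUBIC)
E
python3 - <<'E'
from h import *
m=ctrl.camera_model("top"); im=cv2.imread("pics/top0.png")
o=ortho(im,m,0.018,0.3,0.8,-.4,.4,1)
cv2.imwrite("pics/o.png",o)
hsv=cv2.cvtColor(o,cv2.COLOR_BGR2HSV)
mask=(o.max(2)<75).astype(np.uint8)
# bases of loose parts: dark + coloured hardware, filled
mask=cv2.morphologyEx(mask,cv2.MORPH_CLOSE,np.ones((13,13)))
cs,_=cv2.findContours(mask,cv2.RETR_EXTERNAL,cv2.CHAIN_APPROX_NONE)
for c in cs:
    if cv2.contourArea(c)>1200:
        (u,v),(w,h),a=cv2.minAreaRect(c)
        a=np.radians(a if w<h else a-90)   # long axis vs image vertical
        print("x %.3f y %.3f  %dx%d yaw %.2f"%(.8-v/1000,.4-u/1000,w,h,-a), )
E
```

```text
x 0.437 y -0.306  45x92 yaw -0.02
x 0.460 y 0.297  93x42 yaw 0.99
x 0.464 y 0.008  44x92 yaw -0.94
x 0.719 y -0.296  99x61 yaw -0.00
x 0.719 y -0.217  98x69 yaw -0.00
x 0.722 y 0.202  62x99 yaw -0.07
x 0.728 y 0.287  59x98 yaw -0.04
x 0.734 y -0.045  60x99 yaw -0.01
x 0.736 y 0.039  99x60 yaw -0.00
```

View pics/o.png

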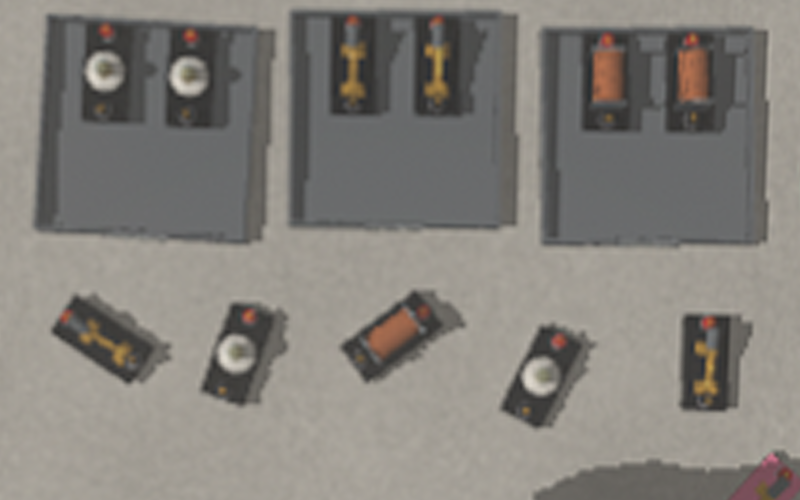

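```bash
cat >> h.py <<'E'
def plan(*wps):
    """each wp: x,y,z,yaw,calls -> rows in tool units, tool pointing down"""
    s=ctrl.sense(); p=s["position"]; r=rot(s["orientation"])
    for x,y,z,yaw,n in wps:
        N=8*n; T=R.from_euler("z",yaw)*R.from_euler("x",np.pi)
        d=(np.array([x,y,z])-p)/N; w=(r.inv()*T).as_rotvec()/N
        rows=[]
        for i in range(N):
            rows.append(np.round(np.r_[r.inv().apply(d)/.03,w/.08],2)+0.0)
            p=p+r.apply(rows[-1][:3]*.03); r=r*R.from_rotvec(rows[-1][3:]*.08)
        for c in range(n):
            print("; ".join(" ".join("%g"%v for v in q) for q in rows[8*c:8*c+8]),end="\n\n")
        if np.abs(rows).max()>1: print("TOO FAST",np.abs(rows).max())
def st():
    s=ctrl.sense(); r=rot(s["orientation"]).as_matrix()
    print("t %.2f p %s yaw %.3f w %.2f gf %.1f F %s"%(s["clock"],s["position"].round(4),np.arctan2(r[1,0],r[0,0]),s["gripper_width"],s["gripper_force"],s["contact_force"].round(1)))
def look(name,x,y,z=.018,half=.1,cam="wrist",mm=.5):
    m=ctrl.camera_model(cam); im=ctrl.snapshot(cam)
    o=ortho(im,m,z,x-half,x+half,y-half,y+half,mm); cv2.imwrite(f"pics/{name}.png",o); return o
def find(o,x,y,half=.1,mm=.5,thr=50):
    """base of a part in a metric picture: fit 96x46 rectangle to darkness/contrast"""
    mask=(o.max(2)<thr).astype(np.uint8)
    k=int(14/mm); mask=cv2.morphologyEx(mask,cv2.MORPH_OPEN,np.ones((3,3)))
    mask=cv2.morphologyEx(mask,cv2.MORPH_CLOSE,np.ones((k,k)))
    cs,_=cv2.findContours(mask,cv2.RETR_EXTERNAL,cv2.CHAIN_APPROX_NONE)
    for c in cs:
        if cv2.contourArea(c)*mm*mm>1200:
            (u,v),(w,h),a=cv2.minAreaRect(c); a=np.radians(a if w<h else a-90)
            a=(a+np.pi/2)%np.pi-np.pi/2
            print("x %.4f y %.4f  %dx%d mm yaw %.3f"%(x+half-v*mm/1000,y+half-u*mm/1000,min(w,h)*mm,max(w,h)*mm,-a))
E
python3 -c "
from h import *
plan((.438,-.306,.2,0,3))"
```

```text
0.48 -0.34 0.04 0 0 0.13; 0.48 -0.34 0.04 0 0 0.13; 0.47 -0.35 0.04 0 0 0.13; 0.47 -0.35 0.04 0 0 0.13; 0.47 -0.36 0.04 0 0 0.13; 0.46 -0.36 0.04 0 0 0.13; 0.46 -0.37 0.04 0 0 0.13; 0.46 -0.37 0.04 0 0 0.13

0.45 -0.38 0.04 0 0 0.13; 0.45 -0.38 0.04 0 0 0.13; 0.44 -0.39 0.04 0 0 0.13; 0.44 -0.39 0.04 0 0 0.13; 0.44 -0.4 0.04 0 0 0.13; 0.43 -0.4 0.04 0 0 0.13; 0.43 -0.4 0.04 0 0 0.13; 0.42 -0.41 0.04 0 0 0.13

0.42 -0.41 0.04 0 0 0.13; 0.42 -0.42 0.04 0 0 0.13; 0.41 -0.42 0.04 0 0 0.13; 0.41 -0.43 0.04 0 0 0.13; 0.4 -0.43 0.04 0 0 0.13; 0.4 -0.43 0.04 0 0 0.13; 0.39 -0.44 0.04 0 0 0.13; 0.39 -0.44 0.04 0 0 0.13
```

Call:
move_arm(
  motion="0.48 -0.34 0.04 0 0 0.13; 0.48 -0.34 0.04 0 0 0.13; 0.47 -0.35 0.04 0 0 0.13; 0.47 -0.35 0.04 0 0 0.13; 0.47 -0.36 0.04 0 0 0.13; 0.46 -0.36 0.04 0 0 0.13; 0.46 -0.37 0.04 0 0 0.13; 0.46 -0.37 0.04 0 0 0.13",
  gripper=0,
)

```text
clock: 0.77
position: [0.2551, -0.5207, 0.2166]
orientation: [-0.001, 0.996, 0.085, -0.0]
contact_force: [-0.3, -0.7, -0.3]
gripper_width: 0.998
gripper_force: 0.0
```

Call:
move_arm(
  motion="0.45 -0.38 0.04 0 0 0.13; 0.45 -0.38 0.04 0 0 0.13; 0.44 -0.39 0.04 0 0 0.13; 0.44 -0.39 0.04 0 0 0.13; 0.44 -0.4 0.04 0 0 0.13; 0.43 -0.4 0.04 0 0 0.13; 0.43 -0.4 0.04 0 0 0.13; 0.42 -0.41 0.04 0 0 0.13",
)

```text
clock: 1.43
position: [0.3465, -0.413, 0.2071]
orientation: [-0.0, 0.999, 0.043, -0.0]
contact_force: [-0.8, -0.5, 0.2]
gripper_width: 0.996
gripper_force: 0.0
```

Call:
move_arm(
  motion="0.42 -0.41 0.04 0 0 0.13; 0.42 -0.42 0.04 0 0 0.13; 0.41 -0.42 0.04 0 0 0.13; 0.41 -0.43 0.04 0 0 0.13; 0.4 -0.43 0.04 0 0 0.13; 0.4 -0.43 0.04 0 0 0.13; 0.39 -0.44 0.04 0 0 0.13; 0.39 -0.44 0.04 0 0 0.13",
)

```text
clock: 2.1
position: [0.4383, -0.3055, 0.1975]
orientation: [-0.0, 1.0, 0.002, -0.0]
contact_force: [-0.3, -0.1, -0.2]
gripper_width: 1.0
gripper_force: 0.0
```

```bash
python3 -c "
from h import *
st(); o=look('w1',.438,-.306,half=.14); find(o,.438,-.306,half=.14)
cv2.imwrite('pics/w1raw.png',ctrl.snapshot('wrist'))
cv2.imwrite('pics/w1c.png',np.hstack([cv2.resize(cv2.imread('pics/w1raw.png'),(440,330)),cv2.resize(o,(330,330))]))"
```

```text
t 2.10 p [ 0.4383 -0.3055  0.1975] yaw 0.004 w 1.00 gf 0.0 F [-0.3 -0.1 -0.2]
x 0.3248 y -0.1820  31x53 mm yaw -0.000
x 0.3253 y -0.4305  30x54 mm yaw -0.000
```

View pics/w1c.png

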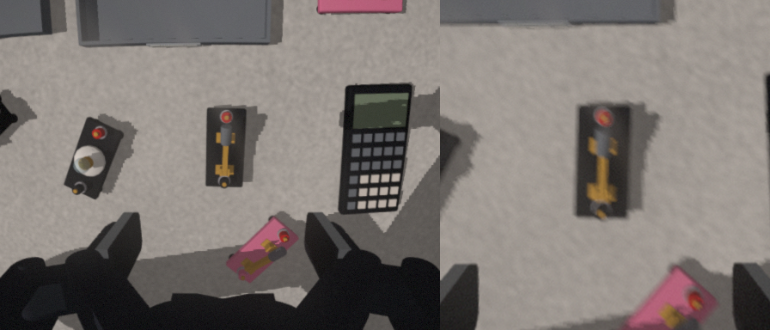

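```bash
python3 -c "
from h import *
o=cv2.imread('pics/w1.png')
print(o.max(2)[273,225:345:6])
for t in (55,65,75,85,95): print(t); find(o,.438,-.306,half=.14,thr=t)"
```

```text
[157 107  54  51  49  49  47  95 146 141  96  48  47  48  50  56  78  99
 101 102]
55
x 0.3248 y -0.1820  31x53 mm yaw -0.000
x 0.3253 y -0.4302  30x54 mm yaw -0.000
x 0.4399 y -0.3046  40x90 mm yaw -0.022
65
x 0.3250 y -0.1820  31x53 mm yaw -0.000
x 0.3255 y -0.4302  30x55 mm yaw -0.000
x 0.4409 y -0.3053  42x93 mm yaw -0.026
75
x 0.3253 y -0.1822  32x54 mm yaw -0.000
x 0.3258 y -0.4300  31x55 mm yaw -0.000
x 0.4409 y -0.3056  44x95 mm yaw -0.025
85
x 0.3253 y -0.1822  32x54 mm yaw -0.000
x 0.3258 y -0.4297  31x55 mm yaw -0.000
x 0.4409 y -0.3058  45x96 mm yaw -0.031
95
x 0.3255 y -0.1822  32x55 mm yaw -0.000
x 0.3258 y -0.4050  55x81 mm yaw 1.571
x 0.4404 y -0.3157  66x97 mm yaw -0.040
```

```bash
sed -i 's/thr=50/thr=75/' h.py; python3 -c "
from h import *
plan((.441,-.3055,.021,-.025,2))"
```

```text
0.01 0 0.37 0 0 0.02; 0.01 0 0.37 0 0 0.02; 0.01 0 0.37 0 0 0.02; 0.01 0 0.37 0 0 0.02; 0.01 0 0.37 0 0 0.02; 0.01 0 0.37 0 0 0.02; 0.01 0 0.37 0 0 0.02; 0.01 0 0.37 0 0 0.02

0.01 0 0.37 0 0 0.02; 0.01 0 0.37 0 0 0.02; 0.01 0 0.37 0 0 0.02; 0.01 0 0.37 0 0 0.02; 0.01 0 0.37 0 0 0.02; 0.01 0 0.37 0 0 0.02; 0.01 0 0.37 0 0 0.02; 0.01 0 0.37 0 0 0.02
```

Call:
move_arm(
  motion="0.01 0 0.5 0 0 0.04; 0.01 0 0.5 0 0 0.04; 0.01 0 0.5 0 0 0.04; 0.01 0 0.5 0 0 0.04; 0.01 0 0.5 0 0 0.04; 0.01 0 0.5 0 0 0.04; 0.01 0 0.5 0 0 0.04; 0.01 0 0.5 0 0 0.04",
)

```text
clock: 2.87
position: [0.4398, -0.3071, 0.0771]
orientation: [0.0, 1.0, -0.011, -0.0]
contact_force: [0.4, 0.3, -0.9]
gripper_width: 1.002
gripper_force: 0.0
```

Call:
move_arm(
  motion="0 0 0.5 0 0 0; 0 0 0.4 0 0 0; 0 0 0.35 0 0 0; 0 0 0.25 0 0 0; 0 0 0.2 0 0 0; 0 0 0.1 0 0 0; 0 0 0.05 0 0 0; 0 0 0 0 0 0",
)

```text
clock: 3.53
position: [0.4406, -0.3067, 0.0226]
orientation: [0.0, 1.0, -0.011, 0.0]
contact_force: [-0.8, 0.4, -0.3]
gripper_width: 1.0
gripper_force: 0.0
```

Call:
move_arm(
  motion="0 0 0 0 0 0; 0 0 0 0 0 0; 0 0 0 0 0 0; 0 0 0 0 0 0; 0 0 0 0 0 0; 0 0 0 0 0 0; 0 0 0 0 0 0; 0 0 0 0 0 0",
  gripper=255,
  squeeze=40,
)

```text
clock: 4.2
position: [0.4404, -0.3064, 0.0225]
orientation: [-0.0, 1.0, -0.011, -0.0]
contact_force: [0.0, 1.1, -0.1]
gripper_width: 0.096
gripper_force: 39.0
```

```bash
python3 -c "
from h import *
st(); print('lift'); x,y=ctrl.sense()['position'][:2]
plan((x,y,.12,-.025,1),(.630,-.041,.12,0,2))"
```

```text
t 4.20 p [ 0.4404 -0.3064  0.0225] yaw -0.021 w 0.10 gf 39.0 F [ 0.   1.1 -0.1]
lift
0 0 -0.41 0 0 0.01; 0 0 -0.41 0 0 0.01; 0 0 -0.41 0 0 0.01; 0 0 -0.41 0 0 0.01; 0 0 -0.41 0 0 0.01; 0 0 -0.41 0 0 0.01; 0 0 -0.41 0 0 0.01; 0 0 -0.41 0 0 0.01

0.38 -0.56 0 0 0 -0.02; 0.38 -0.56 0 0 0 -0.02; 0.38 -0.56 0 0 0 -0.02; 0.38 -0.56 0 0 0 -0.02; 0.38 -0.56 0 0 0 -0.02; 0.38 -0.56 0 0 0 -0.02; 0.38 -0.56 0 0 0 -0.02; 0.39 -0.56 0 0 0 -0.02

0.39 -0.56 0 0 0 -0.02; 0.39 -0.56 0 0 0 -0.02; 0.39 -0.56 0 0 0 -0.02; 0.39 -0.56 0 0 0 -0.02; 0.39 -0.56 0 0 0 -0.02; 0.39 -0.56 0 0 0 -0.02; 0.39 -0.56 0 0 0 -0.02; 0.39 -0.55 0 0 0 -0.02
```

```bash
python3 -c "
from h import *
a=ctrl.snapshot('wrist'); s=ctrl.snapshot('scene')
m=ctrl.camera_model('scene'); u,v=project(m,[[.44,-.306,.03]])[0].astype(int); print(u,v)
cv2.imwrite('pics/g1.png',np.hstack([cv2.resize(a,(440,400)),cv2.resize(s[v-45:v+45,u-40:u+40],(356,400),interpolation=cv2.INTER_CUBIC)]))"
```

```text
155 193
```

View pics/g1.png

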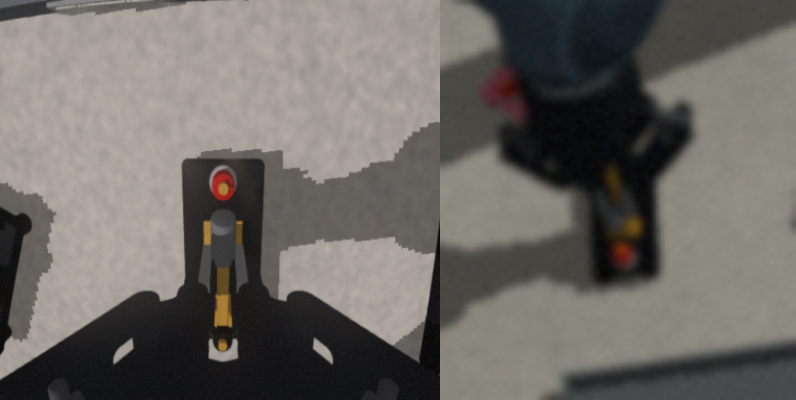

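Call:
move_arm(
  motion="0 0 0 0 0 0; 0 0 0 0 0 0; 0 0 0 0 0 0; 0 0 0 0 0 0; 0 0 0 0 0 0; 0 0 0 0 0 0; 0 0 0 0 0 0; 0 0 0 0 0 0",
  gripper=0,
)

```text
clock: 4.97
position: [0.4404, -0.3066, 0.0225]
orientation: [0.0, 1.0, -0.011, -0.0]
contact_force: [-0.1, -0.5, -1.0]
gripper_width: 1.002
gripper_force: 0.0
```

Call:
move_arm(
  motion="0 0 0.05 0 0 0; 0 0 0.05 0 0 0; 0 0 0.05 0 0 0; 0 0 0.05 0 0 0; 0 0 0 0 0 0; 0 0 0 0 0 0; 0 0 0 0 0 0; 0 0 0 0 0 0",
)

```text
clock: 5.63
position: [0.4405, -0.3066, 0.0165]
orientation: [0.0, 1.0, -0.011, 0.0]
contact_force: [0.3, -0.5, 0.3]
gripper_width: 0.997
gripper_force: 0.0
```

```bash
python3 -c "
from h import *
st(); o=look('g2',.45,-.306,half=.12); find(o,.45,-.306,half=.12)
a=ctrl.snapshot('wrist');cv2.imwrite('pics/g2r.png',a)"
```

```text
t 5.63 p [ 0.4405 -0.3066  0.0165] yaw -0.021 w 1.00 gf 0.0 F [ 0.3 -0.5  0.3]
x 0.4085 y -0.3057  157x239 mm yaw 1.571
x 0.5373 y -0.3057  65x239 mm yaw 1.571
```

View pics/g2r.png

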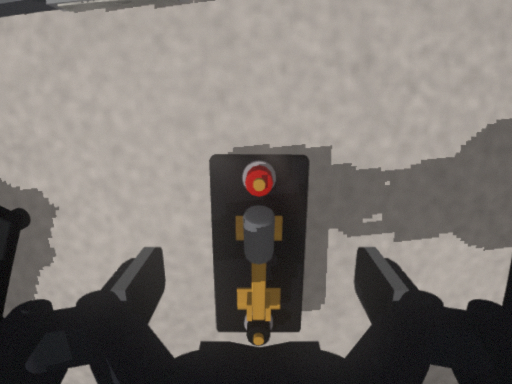

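Call:
move_arm(
  motion="0 0 0 0 0 0; 0 0 0 0 0 0; 0 0 0 0 0 0; 0 0 0 0 0 0; 0 0 0 0 0 0; 0 0 0 0 0 0; 0 0 0 0 0 0; 0 0 0 0 0 0",
  gripper=90,
  squeeze=20,
)

```text
clock: 6.4
position: [0.4404, -0.3066, 0.0165]
orientation: [0.0, 1.0, -0.011, 0.0]
contact_force: [-0.2, -0.7, 0.8]
gripper_width: 0.648
gripper_force: 0.0
```

```bash
python3 -c "
from h import *
st()
a=ctrl.snapshot('wrist');cv2.imwrite('pics/g3r.png',a)"
```

```text
t 6.40 p [ 0.4404 -0.3066  0.0165] yaw -0.021 w 0.65 gf 0.0 F [-0.2 -0.7  0.8]
```

View pics/g3r.png

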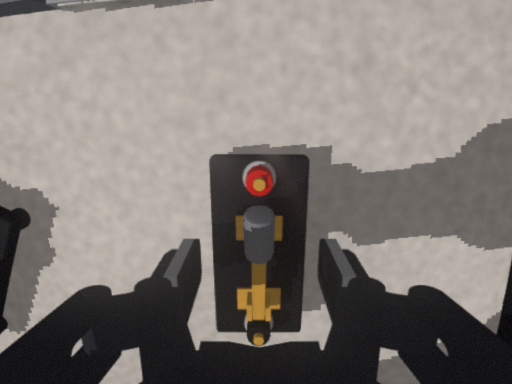

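Call:
move_arm(
  motion="0 0 0.05 0 0 0; 0 0 0.02 0 0 0; 0 0 0 0 0 0; 0 0 0 0 0 0; 0 0 0 0 0 0; 0 0 0 0 0 0; 0 0 0 0 0 0; 0 0 0 0 0 0",
)

```text
clock: 7.12
position: [0.4404, -0.3065, 0.0144]
orientation: [0.0, 1.0, -0.011, 0.0]
contact_force: [-0.3, -0.2, 0.2]
gripper_width: 0.65
gripper_force: 0.0
```

Call:
move_arm(
  motion="0 0 0 0 0 0; 0 0 0 0 0 0; 0 0 0 0 0 0; 0 0 0 0 0 0; 0 0 0 0 0 0; 0 0 0 0 0 0; 0 0 0 0 0 0; 0 0 0 0 0 0",
  gripper=150,
  squeeze=30,
)

```text
clock: 7.78
position: [0.4404, -0.3065, 0.0144]
orientation: [0.0, 1.0, -0.011, 0.0]
contact_force: [-0.1, 0.7, -0.4]
gripper_width: 0.412
gripper_force: 0.0
```

```bash
python3 -c "
from h import *
st()
a=ctrl.snapshot('wrist');s=ctrl.snapshot('scene')
cv2.imwrite('pics/g4r.png',np.hstack([a[120:,130:390],cv2.resize(s[145:235,105:205],(300,264))]))"
```

```text
t 7.78 p [ 0.4404 -0.3065  0.0144] yaw -0.021 w 0.41 gf 0.0 F [-0.1  0.7 -0.4]
```

View pics/g4r.png

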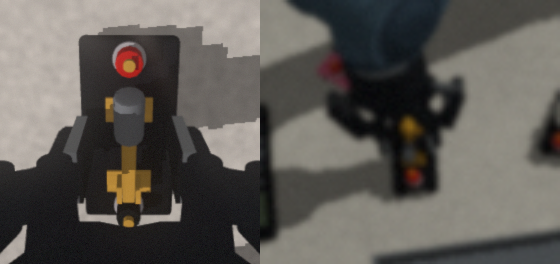

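Call:
move_arm(
  motion="0 0 0 0 0 0; 0 0 0 0 0 0; 0 0 0 0 0 0; 0 0 0 0 0 0; 0 0 0.05 0 0 0; 0 0 0.05 0 0 0; 0 0 0 0 0 0; 0 0 0 0 0 0",
  gripper=85,
)

```text
clock: 8.55
position: [0.4403, -0.3064, 0.0112]
orientation: [-0.0, 1.0, -0.011, -0.0]
contact_force: [-0.9, -0.3, 0.3]
gripper_width: 0.665
gripper_force: 0.0
```

Call:
move_arm(
  motion="0 0 0.05 0 0 0; 0 0 0 0 0 0; 0 0 0 0 0 0; 0 0 0 0 0 0; 0 0 0 0 0 0; 0 0 0 0 0 0; 0 0 0 0 0 0; 0 0 0 0 0 0",
)

```text
clock: 9.22
position: [0.4404, -0.3065, 0.0099]
orientation: [0.0, 1.0, -0.011, 0.0]
contact_force: [0.0, 0.2, 0.8]
gripper_width: 0.667
gripper_force: 0.0
```

Call:
move_arm(
  motion="0 0 0 0 0 0; 0 0 0 0 0 0; 0 0 0 0 0 0; 0 0 0 0 0 0; 0 0 0 0 0 0; 0 0 0 0 0 0; 0 0 0 0 0 0; 0 0 0 0 0 0",
  gripper=145,
  squeeze=30,
)

```text
clock: 9.88
position: [0.4405, -0.3065, 0.0103]
orientation: [-0.0, 1.0, -0.011, -0.0]
contact_force: [-2.0, 1.8, 6.2]
gripper_width: 0.511
gripper_force: 30.1
```

Call:
move_arm(
  motion="0 0 0 0 0 0; 0 0 0 0 0 0; 0 0 -0.03 0 0 0; 0 0 -0.05 0 0 0; 0 0 -0.1 0 0 0; 0 0 -0.15 0 0 0; 0 0 -0.15 0 0 0; 0 0 -0.1 0 0 0",
  gripper=255,
  squeeze=60,
)

```text
clock: 10.55
position: [0.4407, -0.3068, 0.028]
orientation: [0.0, 1.0, -0.011, 0.0]
contact_force: [-0.1, 0.5, -1.4]
gripper_width: 0.478
gripper_force: 60.6
```

```bash
python3 -c "
from h import *
st()
a=ctrl.snapshot('wrist');s=ctrl.snapshot('scene')
cv2.imwrite('pics/g5r.png',np.hstack([a[80:,130:390],cv2.resize(s[145:235,105:205],(338,304))]))
plan((.44,-.3065,.11,-.021,1),(.630,-.041,.11,0,2))"
```

```text
t 10.55 p [ 0.4407 -0.3068  0.028 ] yaw -0.021 w 0.48 gf 60.6 F [-0.1  0.5 -1.4]
0 0 -0.34 0 0 0; 0 0 -0.34 0 0 0; 0 0 -0.34 0 0 0; 0 0 -0.34 0 0 0; 0 0 -0.34 0 0 0; 0 0 -0.34 0 0 0; 0 0 -0.34 0 0 0; 0 0 -0.34 0 0 0

0.38 -0.56 0 0 0 -0.02; 0.38 -0.56 0 0 0 -0.02; 0.38 -0.56 0 0 0 -0.02; 0.38 -0.56 0 0 0 -0.02; 0.39 -0.56 0 0 0 -0.02; 0.39 -0.56 0 0 0 -0.02; 0.39 -0.56 0 0 0 -0.02; 0.39 -0.56 0 0 0 -0.02

0.39 -0.56 0 0 0 -0.02; 0.39 -0.56 0 0 0 -0.02; 0.39 -0.56 0 0 0 -0.02; 0.39 -0.56 0 0 0 -0.02; 0.39 -0.55 0 0 0 -0.02; 0.39 -0.55 0 0 0 -0.02; 0.39 -0.55 0 0 0 -0.02; 0.4 -0.55 0 0 0 -0.02
```

View pics/g5r.png

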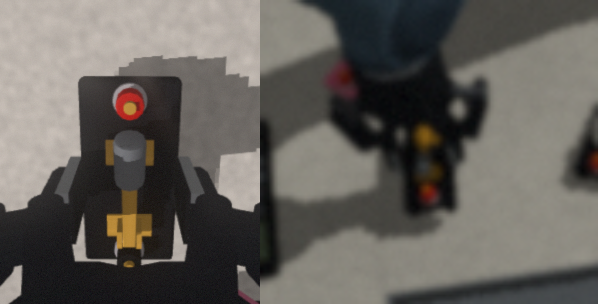

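Call:
move_arm(
  motion="0 0 -0.2 0 0 0; 0 0 -0.34 0 0 0; 0 0 -0.34 0 0 0; 0 0 -0.34 0 0 0; 0 0 -0.34 0 0 0; 0 0 -0.34 0 0 0; 0 0 -0.34 0 0 0; 0 0 -0.34 0 0 0",
)

```text
clock: 11.32
position: [0.4405, -0.3066, 0.106]
orientation: [0.0, 1.0, -0.011, 0.0]
contact_force: [-0.4, -0.2, -1.5]
gripper_width: 0.475
gripper_force: 60.7
```

Call:
move_arm(
  motion="0.3 -0.45 0 0 0 -0.02; 0.38 -0.56 0 0 0 -0.02; 0.38 -0.56 0 0 0 -0.02; 0.38 -0.56 0 0 0 -0.02; 0.39 -0.56 0 0 0 -0.02; 0.39 -0.56 0 0 0 -0.02; 0.39 -0.56 0 0 0 -0.02; 0.39 -0.56 0 0 0 -0.02",
)

```text
clock: 11.98
position: [0.533, -0.176, 0.1053]
orientation: [0.0, 1.0, -0.004, 0.0]
contact_force: [0.5, -0.5, -0.7]
gripper_width: 0.474
gripper_force: 60.7
```

Call:
move_arm(
  motion="0.39 -0.56 0 0 0 -0.02; 0.39 -0.56 0 0 0 -0.02; 0.39 -0.56 0 0 0 -0.02; 0.39 -0.56 0 0 0 -0.02; 0.39 -0.55 0 0 0 -0.02; 0.39 -0.55 0 0 0 -0.02; 0.39 -0.55 0 0 0 -0.02; 0.2 -0.3 0 0 0 -0.02",
)

```text
clock: 12.65
position: [0.6218, -0.0499, 0.1053]
orientation: [-0.0, 1.0, 0.003, 0.0]
contact_force: [-0.7, 0.1, -1.2]
gripper_width: 0.481
gripper_force: 60.7
```

```bash
python3 -c "
from h import *
st(); o=look('t1',.69,0,z=.022,half=.15); 
for t in (60,70,80): find(o,.69,0,half=.15,thr=t)"
```

```text
t 12.65 p [ 0.6218 -0.0499  0.1053] yaw 0.006 w 0.48 gf 60.7 F [-0.7  0.1 -1.2]
x 0.5965 y -0.0565  113x186 mm yaw 1.571
x 0.7417 y 0.0003  196x299 mm yaw 1.571
x 0.5965 y -0.0330  113x233 mm yaw 1.571
x 0.7415 y 0.0003  197x299 mm yaw 1.571
x 0.5968 y -0.0328  113x233 mm yaw 1.571
x 0.7412 y 0.0003  197x299 mm yaw 1.571
```

View pics/t1.png

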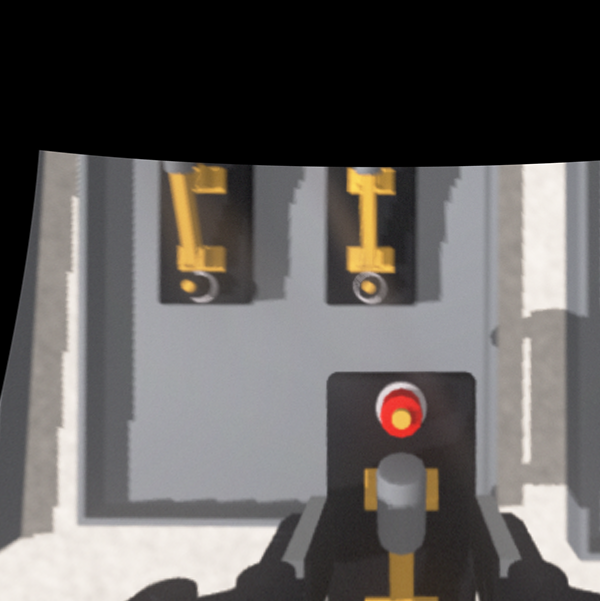

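```bash
python3 -c "
from h import *
plan((.633,-.037,.04,0,1),(.633,-.037,.0165,0,1))"
```

```text
0.05 -0.05 0.27 0 0 0.01; 0.05 -0.05 0.27 0 0 0.01; 0.05 -0.05 0.27 0 0 0.01; 0.05 -0.05 0.27 0 0 0.01; 0.04 -0.05 0.27 0 0 0.01; 0.04 -0.05 0.27 0 0 0.01; 0.04 -0.05 0.27 0 0 0.01; 0.04 -0.05 0.27 0 0 0.01

0 0 0.1 0 0 0; 0 0 0.1 0 0 0; 0 0 0.1 0 0 0; 0 0 0.1 0 0 0; 0 0 0.1 0 0 0; 0 0 0.1 0 0 0; 0 0 0.1 0 0 0; 0 0 0.1 0 0 0
```

Call:
move_arm(
  motion="0.05 -0.05 0.27 0 0 0.01; 0.05 -0.05 0.27 0 0 0.01; 0.05 -0.05 0.27 0 0 0.01; 0.05 -0.05 0.27 0 0 0.01; 0.04 -0.05 0.27 0 0 0.01; 0.04 -0.05 0.27 0 0 0.01; 0.04 -0.05 0.27 0 0 0.01; 0.04 -0.05 0.27 0 0 0.01",
)

```text
clock: 13.37
position: [0.6315, -0.0394, 0.0389]
orientation: [-0.0, 1.0, -0.001, -0.0]
contact_force: [0.2, 0.2, -1.8]
gripper_width: 0.479
gripper_force: 60.7
```

Call:
move_arm(
  motion="0 0 0.2 0 0 0; 0 0 0.18 0 0 0; 0 0 0.15 0 0 0; 0 0 0.1 0 0 0; 0 0 0.1 0 0 0; 0 0 0.04 0 0 0; 0 0 0 0 0 0; 0 0 0 0 0 0",
)

```text
clock: 14.03
position: [0.6318, -0.0395, 0.017]
orientation: [0.0, 1.0, -0.001, 0.0]
contact_force: [-0.0, -0.6, -1.8]
gripper_width: 0.477
gripper_force: 60.7
```

Call:
move_arm(
  motion="0 0 0.03 0 0 0; 0 0 0.03 0 0 0; 0 0 0.02 0 0 0; 0 0 0 0 0 0; 0 0 0 0 0 0; 0 0 0 0 0 0; 0 0 0 0 0 0; 0 0 0 0 0 0",
)

```text
clock: 14.7
position: [0.6318, -0.0394, 0.0148]
orientation: [0.0, 1.0, -0.001, 0.0]
contact_force: [-2.2, -0.3, 4.9]
gripper_width: 0.477
gripper_force: 64.0
```

Call:
move_arm(
  motion="0 0 0 0 0 0; 0 0 0 0 0 0; 0 0 0 0 0 0; 0 0 0 0 0 0; 0 0 0 0 0 0; 0 0 -0.2 0 0 0; 0 0 -0.4 0 0 0; 0 0 -0.4 0 0 0",
  gripper=80,
)

```text
clock: 15.37
position: [0.6314, -0.0394, 0.0453]
orientation: [-0.0, 1.0, -0.001, -0.0]
contact_force: [0.4, 0.1, 0.5]
gripper_width: 0.688
gripper_force: 0.0
```

```bash
python3 -c "
from h import *
st(); plan((.63,-.04,.11,0,1),(.43,-.141,.19,-.4,2),(.43,-.141,.19,-.4,1))"
```

```text
t 15.37 p [ 0.6314 -0.0394  0.0453] yaw -0.002 w 0.69 gf 0.0 F [0.4 0.1 0.5]
-0.01 0 -0.27 0 0 0; -0.01 0 -0.27 0 0 0; -0.01 0 -0.27 0 0 0; -0.01 0 -0.27 0 0 0; -0.01 0 -0.27 0 0 0; -0.01 0 -0.27 0 0 0; -0.01 0 -0.27 0 0 0; -0.01 0 -0.27 0 0 0

-0.41 0.21 -0.17 0 0 0.31; -0.41 0.22 -0.17 0 0 0.31; -0.4 0.23 -0.17 0 0 0.31; -0.4 0.24 -0.17 0 0 0.31; -0.39 0.25 -0.17 0 0 0.31; -0.38 0.26 -0.17 0 0 0.31; -0.38 0.27 -0.17 0 0 0.31; -0.37 0.28 -0.17 0 0 0.31

-0.36 0.29 -0.17 0 0 0.31; -0.36 0.3 -0.17 0 0 0.31; -0.35 0.31 -0.17 0 0 0.31; -0.34 0.32 -0.17 0 0 0.31; -0.33 0.32 -0.17 0 0 0.31; -0.33 0.33 -0.17 0 0 0.31; -0.32 0.34 -0.17 0 0 0.31; -0.31 0.35 -0.17 0 0 0.31

0 0 0.01 0 0 0; 0 0 0.01 0 0 0; 0 0 0.01 0 0 0; 0 0 0.01 0 0 0; 0 0 0.01 0 0 0; 0 0 0.01 0 0 0; 0 0 0.01 0 0 0; 0 0 0.01 0 0 0
```

Call:
move_arm(
  motion="0 0 -0.27 0 0 0; 0 0 -0.27 0 0 0; 0 0 -0.27 0 0 0; 0 0 -0.27 0 0 0; 0 0 -0.27 0 0 0; 0 0 -0.27 0 0 0; 0 0 -0.27 0 0 0; 0 0 -0.27 0 0 0",
  gripper=0,
)

```text
clock: 16.03
position: [0.6315, -0.0394, 0.1099]
orientation: [-0.0, 1.0, -0.001, -0.0]
contact_force: [-0.4, 0.3, 0.3]
gripper_width: 1.0
gripper_force: 0.0
```

Call:
move_arm(
  motion="-0.41 0.21 -0.17 0 0 0.31; -0.41 0.22 -0.17 0 0 0.31; -0.4 0.23 -0.17 0 0 0.31; -0.4 0.24 -0.17 0 0 0.31; -0.39 0.25 -0.17 0 0 0.31; -0.38 0.26 -0.17 0 0 0.31; -0.38 0.27 -0.17 0 0 0.31; -0.37 0.28 -0.17 0 0 0.31",
)

```text
clock: 16.7
position: [0.5317, -0.0899, 0.1506]
orientation: [0.0, 0.995, -0.101, 0.0]
contact_force: [0.1, 0.4, 0.7]
gripper_width: 1.001
gripper_force: 0.0
```

Call:
move_arm(
  motion="-0.36 0.29 -0.17 0 0 0.31; -0.36 0.3 -0.17 0 0 0.31; -0.35 0.31 -0.17 0 0 0.31; -0.34 0.32 -0.17 0 0 0.31; -0.33 0.32 -0.17 0 0 0.31; -0.33 0.33 -0.17 0 0 0.31; -0.32 0.34 -0.17 0 0 0.31; -0.31 0.35 -0.17 0 0 0.31",
)

```text
clock: 17.37
position: [0.4321, -0.1406, 0.1914]
orientation: [0.0, 0.98, -0.199, 0.0]
contact_force: [-0.5, -0.5, 0.3]
gripper_width: 1.0
gripper_force: 0.0
```

```bash
python3 -c "
from h import *
st(); o=look('w2',.45,-.141,half=.1)
for t in (65,75,85): find(o,.45,-.141,thr=t)"
```

```text
t 17.37 p [ 0.4321 -0.1406  0.1914] yaw -0.400 w 1.00 gf 0.0 F [-0.5 -0.5  0.3]
x 0.4439 y -0.1535  44x48 mm yaw -0.487
x 0.4223 y -0.1432  45x96 mm yaw -0.467
x 0.4219 y -0.1438  47x99 mm yaw -0.467
```

```bash
python3 -c "
from h import *
plan((.4225,-.1432,.07,-.467,1),(.4225,-.1432,.011,-.467,1))"
```

```text
-0.03 0.02 0.51 0 0 0.1; -0.03 0.02 0.51 0 0 0.1; -0.03 0.02 0.51 0 0 0.1; -0.03 0.02 0.51 0 0 0.1; -0.03 0.02 0.51 0 0 0.1; -0.03 0.02 0.51 0 0 0.1; -0.03 0.02 0.51 0 0 0.1; -0.03 0.02 0.51 0 0 0.1

0 0 0.24 0 0 0; 0 0 0.24 0 0 0; 0 0 0.24 0 0 0; 0 0 0.24 0 0 0; 0 0 0.24 0 0 0; 0 0 0.24 0 0 0; 0 0 0.24 0 0 0; 0 0 0.24 0 0 0
```

Call:
move_arm(
  motion="-0.03 0.02 0.51 0 0 0.1; -0.03 0.02 0.51 0 0 0.1; -0.03 0.02 0.51 0 0 0.1; -0.03 0.02 0.51 0 0 0.1; -0.03 0.02 0.51 0 0 0.1; -0.03 0.02 0.51 0 0 0.1; -0.03 0.02 0.51 0 0 0.1; -0.03 0.02 0.51 0 0 0.1",
)

```text
clock: 18.08
position: [0.4245, -0.1417, 0.0679]
orientation: [-0.0, 0.973, -0.229, 0.0]
contact_force: [-0.6, 0.5, 0.9]
gripper_width: 0.998
gripper_force: 0.0
```

Call:
move_arm(
  motion="0 0 0.35 0 0 0; 0 0 0.35 0 0 0; 0 0 0.35 0 0 0; 0 0 0.3 0 0 0; 0 0 0.25 0 0 0; 0 0 0.2 0 0 0; 0 0 0.15 0 0 0; 0 0 0 0 0 0",
)

```text
clock: 18.75
position: [0.4238, -0.1416, 0.0091]
orientation: [-0.0, 0.973, -0.229, -0.001]
contact_force: [-0.7, -0.1, -0.5]
gripper_width: 0.997
gripper_force: 0.0
```

Call:
move_arm(
  motion="0 0 0 0 0 0; 0 0 0 0 0 0; 0 0 0 0 0 0; 0 0 0 0 0 0; 0 0 0.04 0 0 0; 0 0 0.05 0 0 0; 0 0 0 0 0 0; 0 0 0 0 0 0",
  gripper=80,
)

```text
clock: 19.42
position: [0.4241, -0.1418, 0.0071]
orientation: [-0.0, 0.973, -0.229, -0.0]
contact_force: [0.3, 0.2, -0.9]
gripper_width: 0.684
gripper_force: 0.0
```

```bash
python3 -c "
from h import *
st();a=ctrl.snapshot('wrist')
cv2.imwrite('pics/l1.png',cv2.resize(a,None,fx=1.5,fy=1.5))"
```

```text
t 19.42 p [ 0.4241 -0.1418  0.0071] yaw -0.463 w 0.68 gf 0.0 F [ 0.3  0.2 -0.9]
```

View pics/l1.png

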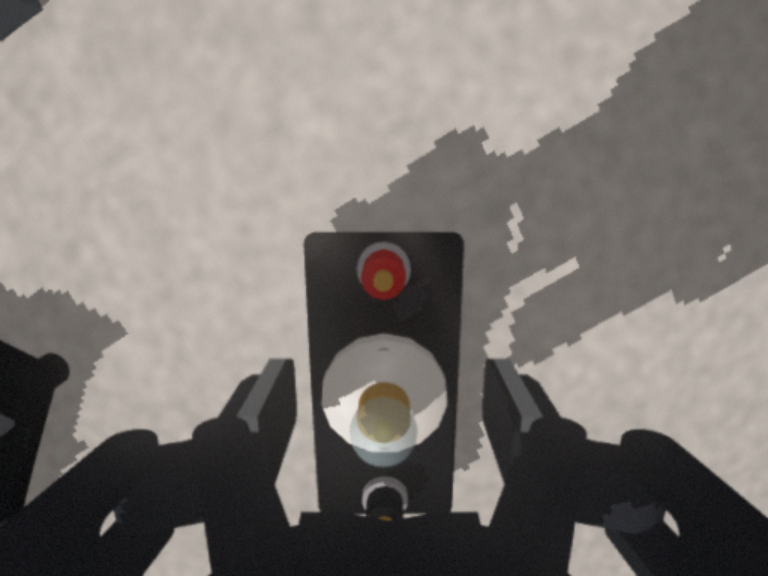

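Call:
move_arm(
  motion="0 0 0 0 0 0; 0 0 0 0 0 0; 0 0 0 0 0 0; 0 0 0 0 0 0; 0 0 0 0 0 0; 0 0 0 0 0 0; 0 0 0 0 0 0; 0 0 0 0 0 0",
  gripper=150,
  squeeze=40,
)

```text
clock: 20.13
position: [0.4243, -0.1418, 0.0076]
orientation: [-0.0, 0.973, -0.229, -0.0]
contact_force: [-1.6, 1.2, 6.0]
gripper_width: 0.517
gripper_force: 40.5
```

```bash
python3 -c "
from h import *
st()
plan((.424,-.1418,.11,-.463,1),(.60,.18,.11,-.05,3))"
```

```text
t 20.13 p [ 0.4243 -0.1418  0.0076] yaw -0.463 w 0.52 gf 40.5 F [-1.6  1.2  6. ]
0 0 -0.43 0 0 0; 0 0 -0.43 0 0 0; 0 0 -0.43 0 0 0; 0 0 -0.43 0 0 0; 0 0 -0.43 0 0 0; 0 0 -0.43 0 0 0; 0 0 -0.43 0 0 0; 0 0 -0.43 0 0 0

0.02 -0.51 0 0 0 -0.22; 0.03 -0.51 0 0 0 -0.22; 0.04 -0.51 0 0 0 -0.22; 0.05 -0.51 0 0 0 -0.22; 0.05 -0.51 0 0 0 -0.22; 0.06 -0.51 0 0 0 -0.22; 0.07 -0.5 0 0 0 -0.22; 0.08 -0.5 0 0 0 -0.22

0.09 -0.5 0 0 0 -0.22; 0.1 -0.5 0 0 0 -0.22; 0.11 -0.5 0 0 0 -0.22; 0.12 -0.5 0 0 0 -0.22; 0.12 -0.49 0 0 0 -0.22; 0.13 -0.49 0 0 0 -0.22; 0.14 -0.49 0 0 0 -0.22; 0.15 -0.49 0 0 0 -0.22

0.16 -0.48 0 0 0 -0.22; 0.17 -0.48 0 0 0 -0.22; 0.18 -0.48 0 0 0 -0.22; 0.18 -0.47 0 0 0 -0.22; 0.19 -0.47 0 0 0 -0.22; 0.2 -0.47 0 0 0 -0.22; 0.21 -0.46 0 0 0 -0.22; 0.22 -0.46 0 0 0 -0.22
```

Call:
move_arm(
  motion="0 0 0 0 0 0; 0 0 -0.1 0 0 0; 0 0 -0.43 0 0 0; 0 0 -0.55 0 0 0; 0 0 -0.6 0 0 0; 0 0 -0.6 0 0 0; 0 0 -0.6 0 0 0; 0 0 -0.55 0 0 0",
  gripper=255,
  squeeze=60,
)

```text
clock: 20.8
position: [0.424, -0.1418, 0.1109]
orientation: [0.0, 0.973, -0.229, 0.0]
contact_force: [-0.4, 0.1, -1.0]
gripper_width: 0.508
gripper_force: 61.2
```

Call:
move_arm(
  motion="0.02 -0.4 0 0 0 -0.22; 0.03 -0.51 0 0 0 -0.22; 0.04 -0.51 0 0 0 -0.22; 0.05 -0.51 0 0 0 -0.22; 0.05 -0.51 0 0 0 -0.22; 0.06 -0.51 0 0 0 -0.22; 0.07 -0.5 0 0 0 -0.22; 0.08 -0.5 0 0 0 -0.22",
)

```text
clock: 21.47
position: [0.4814, -0.0365, 0.1098]
orientation: [0.0, 0.987, -0.16, -0.0]
contact_force: [0.7, -0.6, -1.0]
gripper_width: 0.502
gripper_force: 61.2
```

Call:
move_arm(
  motion="0.09 -0.5 0 0 0 -0.22; 0.1 -0.5 0 0 0 -0.22; 0.11 -0.5 0 0 0 -0.22; 0.12 -0.5 0 0 0 -0.22; 0.12 -0.49 0 0 0 -0.22; 0.13 -0.49 0 0 0 -0.22; 0.14 -0.49 0 0 0 -0.22; 0.15 -0.49 0 0 0 -0.22",
)

```text
clock: 22.13
position: [0.5398, 0.0709, 0.1096]
orientation: [0.0, 0.996, -0.09, -0.0]
contact_force: [0.4, -0.2, 0.2]
gripper_width: 0.507
gripper_force: 61.2
```

Call:
move_arm(
  motion="0.16 -0.48 0 0 0 -0.22; 0.17 -0.48 0 0 0 -0.22; 0.18 -0.48 0 0 0 -0.22; 0.18 -0.47 0 0 0 -0.22; 0.19 -0.47 0 0 0 -0.22; 0.2 -0.47 0 0 0 -0.22; 0.21 -0.46 0 0 0 -0.22; 0.15 -0.3 0 0 0 -0.22",
)

```text
clock: 22.8
position: [0.5964, 0.1737, 0.1098]
orientation: [-0.0, 1.0, -0.019, -0.0]
contact_force: [0.0, -0.6, -0.5]
gripper_width: 0.505
gripper_force: 61.2
```

```bash
python3 -c "
from h import *
st(); o=look('t2',.68,.25,z=.022,half=.15)"
```

```text
t 22.80 p [0.5964 0.1737 0.1098] yaw -0.039 w 0.50 gf 61.2 F [ 0.  -0.6 -0.5]
```

View pics/t2.png

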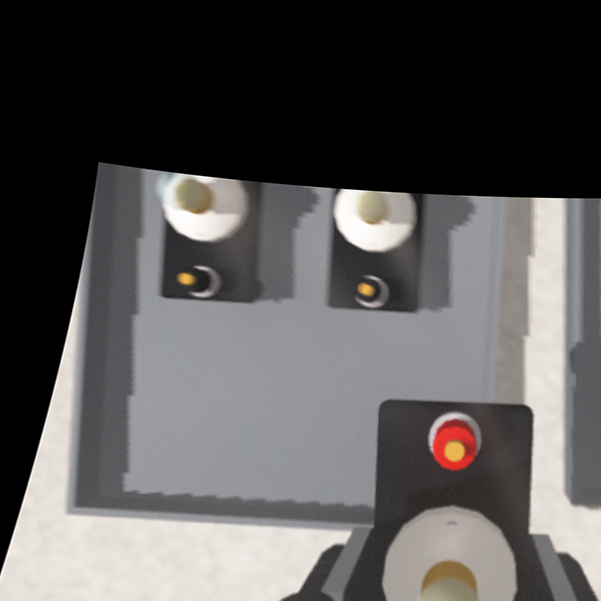

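```bash
python3 -c "
from h import *
plan((.621,.2163,.045,-.05,1))"
```

```text
0.09 -0.18 0.27 0 0 0.02; 0.09 -0.18 0.27 0 0 0.02; 0.09 -0.18 0.27 0 0 0.02; 0.09 -0.18 0.27 0 0 0.02; 0.09 -0.18 0.27 0 0 0.02; 0.09 -0.18 0.27 0 0 0.02; 0.09 -0.18 0.27 0 0 0.02; 0.09 -0.18 0.27 0 0 0.02
```

Call:
move_arm(
  motion="0.16 -0.31 0 0 0 0.02; 0.16 -0.31 0.1 0 0 0.02; 0.16 -0.31 0.2 0 0 0.02; 0.15 -0.31 0.3 0 0 0.02; 0.15 -0.25 0.4 0 0 0.02; 0 0 0.4 0 0 0.02; 0 0 0.4 0 0 0.02; 0 0 0.3 0 0 0.02",
)

```text
clock: 23.52
position: [0.6203, 0.2157, 0.0448]
orientation: [0.0, 1.0, -0.027, -0.001]
contact_force: [-0.4, 0.6, -0.8]
gripper_width: 0.513
gripper_force: 61.2
```

```bash
python3 -c "
from h import *
plan((.621,.2163,.0125,-.05,1))"
```

```text
0 0 0.13 0 0 -0.01; 0 0 0.13 0 0 -0.01; 0 0 0.13 0 0 -0.01; 0 0 0.13 0 0 -0.01; 0 0 0.13 0 0 -0.01; 0 0 0.13 0 0 -0.01; 0 0 0.13 0 0 -0.01; 0 0 0.13 0 0 -0.01
```

Call:
move_arm(
  motion="0 0 0.25 0 0 0; 0 0 0.25 0 0 0; 0 0 0.2 0 0 0; 0 0 0.15 0 0 0; 0 0 0.1 0 0 0; 0 0 0.05 0 0 0; 0 0 0 0 0 0; 0 0 0 0 0 0",
)

```text
clock: 24.18
position: [0.6217, 0.2161, 0.0175]
orientation: [-0.0, 1.0, -0.027, 0.0]
contact_force: [-0.3, 0.0, -0.5]
gripper_width: 0.505
gripper_force: 61.2
```

Call:
move_arm(
  motion="0 0 0.06 0 0 0; 0 0 0.05 0 0 0; 0 0 0.04 0 0 0; 0 0 0.03 0 0 0; 0 0 0 0 0 0; 0 0 0 0 0 0; 0 0 0 0 0 0; 0 0 0 0 0 0",
)

```text
clock: 24.85
position: [0.6214, 0.2161, 0.0119]
orientation: [-0.0, 1.0, -0.027, 0.0]
contact_force: [-1.8, -1.1, 2.2]
gripper_width: 0.505
gripper_force: 61.5
```

Call:
move_arm(
  motion="0 0 0 0 0 0; 0 0 0 0 0 0; 0 0 0 0 0 0; 0 0 0 0 0 0; 0 0 0 0 0 0; 0 0 -0.2 0 0 0; 0 0 -0.6 0 0 0; 0 0 -0.8 0 0 0",
  gripper=80,
)

```text
clock: 25.52
position: [0.6196, 0.2157, 0.0582]
orientation: [0.0, 1.0, -0.027, -0.002]
contact_force: [-0.0, -0.2, 0.3]
gripper_width: 0.684
gripper_force: 0.0
```

```bash
python3 -c "
from h import *
st(); plan((.621,.2163,.11,-.05,1),(.447,.163,.19,-.31,1))"
```

```text
t 25.52 p [0.6196 0.2157 0.0582] yaw -0.053 w 0.68 gf 0.0 F [-0.  -0.2  0.3]
0 0 -0.22 0 0.01 -0.01; 0 0 -0.22 0 0.01 -0.01; 0.01 0 -0.22 0 0.01 -0.01; 0.01 0 -0.22 0 0.01 -0.01; 0.01 0 -0.22 0 0.01 -0.01; 0.01 0 -0.22 0 0.01 -0.01; 0.01 0 -0.22 0 0.01 -0.01; 0.01 0 -0.22 0 0.01 -0.01

-0.72 0.25 -0.33 0 0 0.41; -0.71 0.28 -0.33 0 0 0.41; -0.7 0.3 -0.33 0 0 0.41; -0.69 0.32 -0.33 0 0 0.41; -0.68 0.35 -0.33 0 0 0.41; -0.66 0.37 -0.33 0 0 0.41; -0.65 0.39 -0.33 0 0 0.41; -0.64 0.41 -0.33 0 0 0.41
```

Call:
move_arm(
  motion="0 0 -0.5 0 0 0; 0 0 -0.6 0 0 0; 0 0 -0.6 0 0 0; -0.3 0.1 -0.33 0 0 0; -0.4 0.2 -0.33 0 0 0; -0.72 0.25 -0.33 0 0 0.41; -0.71 0.28 -0.33 0 0 0.41; -0.7 0.3 -0.33 0 0 0.41",
  gripper=0,
)

```text
clock: 26.18
position: [0.5333, 0.1886, 0.1611]
orientation: [-0.0, 0.997, -0.077, 0.0]
contact_force: [0.3, 0.4, -0.8]
gripper_width: 0.998
gripper_force: 0.0
```

Call:
move_arm(
  motion="-0.69 0.32 -0.33 0 0 0.41; -0.68 0.35 -0.33 0 0 0.41; -0.66 0.37 -0.2 0 0 0.41; -0.65 0.39 0 0 0 0.41; -0.3 0.2 0 0 0 0.41; 0 0 0 0 0 0; 0 0 0 0 0 0; 0 0 0 0 0 0",
)

```text
clock: 26.85
position: [0.4372, 0.1597, 0.1865]
orientation: [-0.0, 0.988, -0.157, 0.001]
contact_force: [0.3, 0.2, 0.3]
gripper_width: 1.002
gripper_force: 0.0
```

```bash
python3 -c "
from h import *
st(); o=look('w3',.45,.163,half=.1)
for t in (70,75,80): find(o,.45,.163,thr=t)"
```

```text
t 26.85 p [0.4372 0.1597 0.1865] yaw -0.315 w 1.00 gf 0.0 F [0.3 0.2 0.3]
x 0.4472 y 0.1624  45x95 mm yaw -0.338
x 0.4471 y 0.1624  45x95 mm yaw -0.339
x 0.4470 y 0.1625  46x96 mm yaw -0.341
```

```bash
python3 -c "
from h import *
plan((.447,.1624,.07,-.339,1))"
```

```text
0.03 -0.02 0.48 0 0 0.04; 0.03 -0.02 0.48 0 0 0.04; 0.03 -0.02 0.48 0 0 0.04; 0.03 -0.02 0.48 0 0 0.04; 0.03 -0.02 0.48 0 0 0.04; 0.03 -0.02 0.48 0 0 0.04; 0.03 -0.02 0.48 0 0 0.04; 0.03 -0.02 0.48 0 0 0.04
```

Call:
move_arm(
  motion="0.03 -0.02 0.48 0 0 0.04; 0.03 -0.02 0.48 0 0 0.04; 0.03 -0.02 0.48 0 0 0.04; 0.03 -0.02 0.48 0 0 0.04; 0.03 -0.02 0.48 0 0 0.04; 0.03 -0.02 0.48 0 0 0.04; 0.03 -0.02 0.48 0 0 0.04; 0.03 -0.02 0.48 0 0 0.04",
)

```text
clock: 27.57
position: [0.4456, 0.162, 0.07]
orientation: [-0.0, 0.985, -0.17, -0.0]
contact_force: [-0.1, 0.1, -0.6]
gripper_width: 0.999
gripper_force: 0.0
```

Call:
move_arm(
  motion="0 0 0.4 0 0 0; 0 0 0.4 0 0 0; 0 0 0.35 0 0 0; 0 0 0.3 0 0 0; 0 0 0.25 0 0 0; 0 0 0.2 0 0 0; 0 0 0.1 0 0 0; 0 0 0 0 0 0",
)

```text
clock: 28.23
position: [0.4444, 0.1618, 0.0102]
orientation: [0.0, 0.985, -0.17, -0.0]
contact_force: [-0.9, 0.1, -0.4]
gripper_width: 1.0
gripper_force: 0.0
```

```bash
python3 -c "
from h import *
st()"
```

```text
t 28.23 p [0.4444 0.1618 0.0102] yaw -0.341 w 1.00 gf 0.0 F [-0.9  0.1 -0.4]
```

Call:
move_arm(
  motion="0.04 -0.03 0.04 0 0 0; 0.04 -0.02 0.05 0 0 0; 0 0 0 0 0 0; 0 0 0 0 0 0; 0 0 0 0 0 0; 0 0 0 0 0 0; 0 0 0 0 0 0; 0 0 0 0 0 0",
  gripper=80,
)

```text
clock: 28.9
position: [0.4475, 0.1625, 0.0082]
orientation: [-0.0, 0.985, -0.17, 0.0]
contact_force: [0.2, 0.4, -0.2]
gripper_width: 0.685
gripper_force: 0.0
```

Call:
move_arm(
  motion="0 0 0 0 0 0; 0 0 0 0 0 0; 0 0 0 0 0 0; 0 0 0 0 0 0; 0 0 0 0 0 0; 0 0 0 0 0 0; 0 0 0 0 0 0; 0 0 0 0 0 0",
  gripper=150,
  squeeze=40,
)

```text
clock: 29.57
position: [0.4477, 0.1626, 0.0086]
orientation: [-0.0, 0.985, -0.17, 0.0]
contact_force: [-2.2, 0.1, 6.1]
gripper_width: 0.518
gripper_force: 40.2
```

```bash
python3 -c "
from h import *
st(); plan((.447,.162,.11,-.34,1),(.625,.3003,.11,-.05,2))"
```

```text
t 29.57 p [0.4477 0.1626 0.0086] yaw -0.341 w 0.52 gf 40.2 F [-2.2  0.1  6.1]
0 0 -0.42 0 0 0; 0 0 -0.42 0 0 0; 0 0 -0.42 0 0 0; 0 0 -0.42 0 0 0; 0 0 -0.42 0 0 0; 0 0 -0.42 0 0 0; 0 0 -0.42 0 0 0; 0 0 -0.42 0 0 0

0.25 -0.39 0 0 0 -0.23; 0.26 -0.39 0 0 0 -0.23; 0.27 -0.38 0 0 0 -0.23; 0.27 -0.38 0 0 0 -0.23; 0.28 -0.37 0 0 0 -0.23; 0.29 -0.37 0 0 0 -0.23; 0.29 -0.36 0 0 0 -0.23; 0.3 -0.36 0 0 0 -0.23

0.31 -0.35 0 0 0 -0.23; 0.31 -0.35 0 0 0 -0.23; 0.32 -0.34 0 0 0 -0.23; 0.33 -0.34 0 0 0 -0.23; 0.33 -0.33 0 0 0 -0.23; 0.34 -0.32 0 0 0 -0.23; 0.34 -0.32 0 0 0 -0.23; 0.35 -0.31 0 0 0 -0.23
```

Call:
move_arm(
  motion="0 0 0 0 0 0; 0 0 -0.1 0 0 0; 0 0 -0.43 0 0 0; 0 0 -0.55 0 0 0; 0 0 -0.6 0 0 0; 0 0 -0.6 0 0 0; 0 0 -0.6 0 0 0; 0 0 -0.55 0 0 0",
  gripper=255,
  squeeze=60,
)

```text
clock: 30.23
position: [0.4473, 0.1624, 0.1118]
orientation: [0.0, 0.985, -0.17, 0.0]
contact_force: [0.4, -0.6, -1.2]
gripper_width: 0.498
gripper_force: 61.0
```

Call:
move_arm(
  motion="0.25 -0.39 0 0 0 -0.23; 0.26 -0.39 0 0 0 -0.23; 0.27 -0.38 0 0 0 -0.23; 0.27 -0.38 0 0 0 -0.23; 0.28 -0.37 0 0 0 -0.23; 0.29 -0.37 0 0 0 -0.23; 0.29 -0.36 0 0 0 -0.23; 0.3 -0.36 0 0 0 -0.23",
)

```text
clock: 30.9
position: [0.5361, 0.2313, 0.1105]
orientation: [0.0, 0.995, -0.096, -0.0]
contact_force: [-0.3, -0.1, -1.6]
gripper_width: 0.503
gripper_force: 61.0
```

Call:
move_arm(
  motion="0.31 -0.35 0 0 0 -0.23; 0.31 -0.35 0 0 0 -0.23; 0.32 -0.34 0 0 0 -0.23; 0.33 -0.34 0 0 0 -0.23; 0.33 -0.33 0 0 0 -0.23; 0.34 -0.32 0 0 0 -0.23; 0.34 -0.32 0 0 0 -0.23; 0.35 -0.31 0 0 0 -0.23",
)

```text
clock: 31.57
position: [0.6247, 0.3002, 0.1102]
orientation: [0.0, 1.0, -0.023, -0.0]
contact_force: [0.2, -0.4, -0.8]
gripper_width: 0.502
gripper_force: 61.0
```

```bash
python3 -c "
from h import *
st(); plan((.6245,.3003,.0165,-.05,2))"
```

```text
t 31.57 p [0.6247 0.3002 0.1102] yaw -0.046 w 0.50 gf 61.0 F [ 0.2 -0.4 -0.8]
0 0 0.2 0 0 0; 0 0 0.2 0 0 0; 0 0 0.2 0 0 0; 0 0 0.2 0 0 0; 0 0 0.2 0 0 0; 0 0 0.2 0 0 0; 0 0 0.2 0 0 0; 0 0 0.2 0 0 0

0 0 0.2 0 0 0; 0 0 0.2 0 0 0; 0 0 0.2 0 0 0; 0 0 0.2 0 0 0; 0 0 0.2 0 0 0; 0 0 0.2 0 0 0; 0 0 0.2 0 0 0; 0 0 0.2 0 0 0
```

Total 93 mm down = 3.1 shares to z≈0.017.

Call:
move_arm(
  motion="0 0 0.2 0 0 0; 0 0 0.3 0 0 0; 0 0 0.3 0 0 0; 0 0 0.3 0 0 0; 0 0 0.3 0 0 0; 0 0 0.3 0 0 0; 0 0 0.3 0 0 0; 0 0 0.2 0 0 0",
)

```text
clock: 32.23
position: [0.6238, 0.2996, 0.0433]
orientation: [0.0, 1.0, -0.024, -0.001]
contact_force: [-0.1, 0.7, -1.9]
gripper_width: 0.5
gripper_force: 61.1
```

Call:
move_arm(
  motion="0 0 0.2 0 0 0; 0 0 0.2 0 0 0; 0 0 0.15 0 0 0; 0 0 0.15 0 0 0; 0 0 0.1 0 0 0; 0 0 0.08 0 0 0; 0 0 0 0 0 0; 0 0 0 0 0 0",
)

```text
clock: 32.9
position: [0.6247, 0.3, 0.0187]
orientation: [-0.0, 1.0, -0.023, 0.0]
contact_force: [0.5, -0.1, 0.0]
gripper_width: 0.505
gripper_force: 61.1
```

Call:
move_arm(
  motion="0 0 0.06 0 0 0; 0 0 0.05 0 0 0; 0 0 0.05 0 0 0; 0 0 0.04 0 0 0; 0 0 0 0 0 0; 0 0 0 0 0 0; 0 0 0 0 0 0; 0 0 0 0 0 0",
)

```text
clock: 33.57
position: [0.6246, 0.2999, 0.0129]
orientation: [-0.0, 1.0, -0.023, 0.0]
contact_force: [-1.2, -1.1, 2.9]
gripper_width: 0.506
gripper_force: 61.6
```

```bash
python3 -c "
from h import *
st(); plan((.62,.30,.11,-.05,1),(.462,.292,.19,.7,2))"
```

```text
t 33.57 p [0.6246 0.2999 0.0129] yaw -0.047 w 0.51 gf 61.6 F [-1.2 -1.1  2.9]
-0.02 0 -0.4 0 0 0; -0.02 0 -0.4 0 0 0; -0.02 0 -0.4 0 0 0; -0.02 0 -0.4 0 0 0; -0.02 0 -0.4 0 0 0; -0.02 0 -0.4 0 0 0; -0.02 0 -0.4 0 0 0; -0.02 0 -0.4 0 0 0

-0.33 0.03 -0.17 0 0 -0.58; -0.33 0.02 -0.17 0 0 -0.58; -0.33 0 -0.17 0 0 -0.58; -0.33 -0.01 -0.17 0 0 -0.58; -0.33 -0.03 -0.17 0 0 -0.58; -0.33 -0.04 -0.17 0 0 -0.58; -0.32 -0.06 -0.17 0 0 -0.58; -0.32 -0.07 -0.17 0 0 -0.58

-0.32 -0.09 -0.17 0 0 -0.58; -0.31 -0.1 -0.17 0 0 -0.58; -0.31 -0.12 -0.17 0 0 -0.58; -0.3 -0.13 -0.17 0 0 -0.58; -0.3 -0.15 -0.17 0 0 -0.58; -0.29 -0.16 -0.17 0 0 -0.58; -0.28 -0.17 -0.17 0 0 -0.58; -0.27 -0.19 -0.17 0 0 -0.58
```

Call:
move_arm(
  motion="0 0 0 0 0 0; 0 0 0 0 0 0; 0 0 0 0 0 0; 0 0 0 0 0 0; 0 0 0 0 0 0; 0 0 -0.2 0 0 0; 0 0 -0.6 0 0 0; 0 0 -0.8 0 0 0",
  gripper=80,
)

```text
clock: 34.23
position: [0.6228, 0.2994, 0.0589]
orientation: [0.001, 1.0, -0.024, -0.002]
contact_force: [0.2, 0.4, 0.3]
gripper_width: 0.683
gripper_force: 0.0
```

Call:
move_arm(
  motion="0 0 -0.8 0 0 0; 0 0 -0.8 0 0 0; 0 0 -0.2 0 0 0; -0.33 0.03 -0.17 0 0 -0.6; -0.33 0.02 -0.17 0 0 -0.6; -0.33 0 -0.17 0 0 -0.6; -0.33 -0.01 -0.17 0 0 -0.6; -0.33 -0.03 -0.17 0 0 -0.6",
  gripper=0,
)

```text
clock: 34.9
position: [0.5742, 0.297, 0.1395]
orientation: [0.0, 0.995, 0.098, -0.001]
contact_force: [0.4, 0.6, 0.0]
gripper_width: 1.0
gripper_force: 0.0
```

Call:
move_arm(
  motion="-0.33 -0.04 -0.17 0 0 -0.6; -0.32 -0.06 -0.17 0 0 -0.6; -0.32 -0.07 -0.17 0 0 -0.6; -0.32 -0.09 -0.17 0 0 -0.6; -0.31 -0.1 -0.17 0 0 -0.6; -0.31 -0.12 -0.17 0 0 -0.6; -0.3 -0.13 -0.1 0 0 -0.6; -0.3 -0.15 -0.1 0 0 -0.6",
)

```text
clock: 35.57
position: [0.4954, 0.2917, 0.1763]
orientation: [0.0, 0.958, 0.286, -0.0]
contact_force: [-0.7, -0.7, 0.7]
gripper_width: 0.998
gripper_force: 0.0
```

```bash
python3 -c "
from h import *
st(); o=look('w4',.463,.295,half=.1)
for t in (70,75,80): find(o,.463,.295,thr=t)"
```

```text
t 35.57 p [0.4954 0.2917 0.1763] yaw 0.579 w 1.00 gf 0.0 F [-0.7 -0.7  0.7]
x 0.4598 y 0.2970  45x96 mm yaw 0.991
x 0.4599 y 0.2970  45x96 mm yaw 0.989
x 0.4600 y 0.2970  45x96 mm yaw 0.987
```

```bash
python3 -c "
from h import *
plan((.460,.297,.08,.989,1))"
```

```text
-0.11 -0.1 0.4 0 0 -0.64; -0.1 -0.1 0.4 0 0 -0.64; -0.1 -0.11 0.4 0 0 -0.64; -0.09 -0.11 0.4 0 0 -0.64; -0.09 -0.12 0.4 0 0 -0.64; -0.08 -0.12 0.4 0 0 -0.64; -0.07 -0.12 0.4 0 0 -0.64; -0.07 -0.13 0.4 0 0 -0.64
```

Call:
move_arm(
  motion="-0.11 -0.1 0.4 0 0 -0.64; -0.1 -0.1 0.4 0 0 -0.64; -0.1 -0.11 0.4 0 0 -0.64; -0.09 -0.11 0.4 0 0 -0.64; -0.09 -0.12 0.4 0 0 -0.64; -0.08 -0.12 0.4 0 0 -0.64; -0.07 -0.12 0.4 0 0 -0.64; -0.07 -0.13 0.4 0 0 -0.64",
)

```text
clock: 36.28
position: [0.4614, 0.2971, 0.0795]
orientation: [-0.0, 0.88, 0.474, -0.0]
contact_force: [-0.1, -1.0, 0.2]
gripper_width: 1.006
gripper_force: 0.0
```

```bash
python3 -c "
from h import *
st(); plan((.460,.297,.0085,.989,1))"
```

```text
t 36.28 p [0.4614 0.2971 0.0795] yaw 0.988 w 1.01 gf 0.0 F [-0.1 -1.   0.2]
0 0 0.3 0 0 0; 0 0 0.3 0 0 0; 0 0 0.3 0 0 0; 0 0 0.3 0 0 0; 0 0 0.3 0 0 0; 0 0 0.3 0 0 0; 0 0 0.3 0 0 0; 0 0 0.3 0 0 0
```

Call:
move_arm(
  motion="0 0 0.4 0 0 0; 0 0 0.45 0 0 0; 0 0 0.4 0 0 0; 0 0 0.35 0 0 0; 0 0 0.3 0 0 0; 0 0 0.2 0 0 0; 0 0 0.15 0 0 0; 0 0 0.05 0 0 0",
)

```text
clock: 36.95
position: [0.4615, 0.2971, 0.011]
orientation: [-0.0, 0.881, 0.473, -0.0]
contact_force: [-0.1, -0.6, 0.0]
gripper_width: 1.005
gripper_force: 0.0
```

Call:
move_arm(
  motion="0 0 0 0 0 0; 0 0 0 0 0 0; 0 0 0 0 0 0; 0 0 0 0 0 0; 0 0 0 0 0 0; 0 0 0 0 0 0; 0 0 0 0 0 0; 0 0 0 0 0 0",
  gripper=80,
)

```text
clock: 37.62
position: [0.4617, 0.2972, 0.0118]
orientation: [0.0, 0.881, 0.474, 0.0]
contact_force: [-1.0, 0.3, -0.7]
gripper_width: 0.689
gripper_force: 0.0
```

Call:
move_arm(
  motion="-0.04 -0.04 0.06 0 0 0; 0 0 0.07 0 0 0; 0 0 0 0 0 0; 0 0 0 0 0 0; 0 0 0 0 0 0; 0 0 0 0 0 0; 0 0 0 0 0 0; 0 0 0 0 0 0",
)

```text
clock: 38.28
position: [0.4601, 0.2969, 0.0079]
orientation: [-0.0, 0.881, 0.474, 0.0]
contact_force: [0.4, 0.8, 0.7]
gripper_width: 0.686
gripper_force: 0.0
```

Call:
move_arm(
  motion="0 0 0 0 0 0; 0 0 0 0 0 0; 0 0 0 0 0 0; 0 0 0 0 0 0; 0 0 0 0 0 0; 0 0 0 0 0 0; 0 0 0 0 0 0; 0 0 0 0 0 0",
  gripper=150,
  squeeze=40,
)

```text
clock: 38.95
position: [0.4601, 0.2969, 0.0082]
orientation: [0.0, 0.881, 0.474, 0.0]
contact_force: [-2.2, -0.7, 6.1]
gripper_width: 0.516
gripper_force: 40.7
```

```bash
python3 -c "
from h import *
st(); plan((.46,.297,.11,.989,1),(.633,.046,.11,0.0,3))"
```

```text
t 38.95 p [0.4601 0.2969 0.0082] yaw 0.987 w 0.52 gf 40.7 F [-2.2 -0.7  6.1]
0 0 -0.42 0 0 0; 0 0 -0.42 0 0 0; 0 0 -0.42 0 0 0; 0 0 -0.42 0 0 0; 0 0 -0.42 0 0 0; 0 0 -0.42 0 0 0; 0 0 -0.42 0 0 0; 0 0 -0.42 0 0 0

-0.16 0.39 0 0 0 0.51; -0.14 0.4 0 0 0 0.51; -0.13 0.4 0 0 0 0.51; -0.11 0.41 0 0 0 0.51; -0.09 0.41 0 0 0 0.51; -0.08 0.42 0 0 0 0.51; -0.06 0.42 0 0 0 0.51; -0.04 0.42 0 0 0 0.51

-0.02 0.42 0 0 0 0.51; -0.01 0.42 0 0 0 0.51; 0.01 0.42 0 0 0 0.51; 0.03 0.42 0 0 0 0.51; 0.04 0.42 0 0 0 0.51; 0.06 0.42 0 0 0 0.51; 0.08 0.42 0 0 0 0.51; 0.1 0.41 0 0 0 0.51

0.11 0.41 0 0 0 0.51; 0.13 0.4 0 0 0 0.51; 0.15 0.4 0 0 0 0.51; 0.16 0.39 0 0 0 0.51; 0.18 0.38 0 0 0 0.51; 0.19 0.38 0 0 0 0.51; 0.21 0.37 0 0 0 0.51; 0.22 0.36 0 0 0 0.51
```

Call:
move_arm(
  motion="0 0 0 0 0 0; 0 0 -0.1 0 0 0; 0 0 -0.43 0 0 0; 0 0 -0.55 0 0 0; 0 0 -0.6 0 0 0; 0 0 -0.6 0 0 0; 0 0 -0.6 0 0 0; 0 0 -0.55 0 0 0",
  gripper=255,
  squeeze=60,
)

```text
clock: 39.62
position: [0.46, 0.2969, 0.1123]
orientation: [0.0, 0.881, 0.474, 0.0]
contact_force: [0.3, 0.6, -0.6]
gripper_width: 0.508
gripper_force: 61.1
```

Call:
move_arm(
  motion="-0.16 0.39 0 0 0 0.51; -0.14 0.4 0 0 0 0.51; -0.13 0.4 0 0 0 0.51; -0.11 0.41 0 0 0 0.51; -0.09 0.41 0 0 0 0.51; -0.08 0.42 0 0 0 0.51; -0.06 0.42 0 0 0 0.51; -0.04 0.42 0 0 0 0.51",
)

```text
clock: 40.28
position: [0.518, 0.2117, 0.1103]
orientation: [-0.0, 0.947, 0.322, -0.0]
contact_force: [0.3, 0.5, -1.7]
gripper_width: 0.505
gripper_force: 61.1
```

Call:
move_arm(
  motion="-0.02 0.42 0 0 0 0.51; -0.01 0.42 0 0 0 0.51; 0.01 0.42 0 0 0 0.51; 0.03 0.42 0 0 0 0.51; 0.04 0.42 0 0 0 0.51; 0.06 0.42 0 0 0 0.51; 0.08 0.42 0 0 0 0.51; 0.1 0.41 0 0 0 0.51",
)

```text
clock: 40.95
position: [0.5756, 0.1286, 0.1107]
orientation: [0.0, 0.986, 0.164, -0.0]
contact_force: [-0.8, 0.6, -0.9]
gripper_width: 0.507
gripper_force: 61.1
```

Call:
move_arm(
  motion="0.11 0.41 0 0 0 0.51; 0.13 0.4 0 0 0 0.51; 0.15 0.4 0 0 0 0.51; 0.16 0.39 0 0 0 0.51; 0.18 0.38 0 0 0 0.51; 0.19 0.38 0 0 0 0.51; 0.21 0.37 0 0 0 0.51; 0.22 0.36 0 0 0 0.51",
)

```text
clock: 41.62
position: [0.6332, 0.0449, 0.1107]
orientation: [-0.0, 1.0, 0.002, -0.0]
contact_force: [0.5, 0.0, -2.2]
gripper_width: 0.506
gripper_force: 61.1
```

```bash
python3 -c "
from h import *
st(); plan((.633,.0465,.045,0,1))"
```

```text
t 41.62 p [0.6332 0.0449 0.1107] yaw 0.003 w 0.51 gf 61.1 F [ 0.5  0.  -2.2]
0 -0.01 0.27 0 0 0.01; 0 -0.01 0.27 0 0 0.01; 0 -0.01 0.27 0 0 0.01; 0 -0.01 0.27 0 0 0.01; 0 -0.01 0.27 0 0 0.01; 0 -0.01 0.27 0 0 0.01; 0 -0.01 0.27 0 0 0.01; 0 -0.01 0.27 0 0 0.01
```

Call:
move_arm(
  motion="0 -0.04 0.2 0 0 0; 0 -0.04 0.3 0 0 0; 0 0 0.3 0 0 0; 0 0 0.3 0 0 0; 0 0 0.3 0 0 0; 0 0 0.3 0 0 0; 0 0 0.3 0 0 0; 0 0 0.2 0 0 0",
)

```text
clock: 42.28
position: [0.6317, 0.0486, 0.043]
orientation: [-0.0, 1.0, 0.004, -0.001]
contact_force: [0.8, -0.7, -0.8]
gripper_width: 0.507
gripper_force: 61.1
```

Call:
move_arm(
  motion="0 0 0.2 0 0 0; 0 0 0.2 0 0 0; 0 0 0.15 0 0 0; 0 0 0.15 0 0 0; 0 0 0.1 0 0 0; 0 0 0.08 0 0 0; 0 0 0.02 0 0 0; 0 0 0 0 0 0",
)

```text
clock: 42.95
position: [0.6325, 0.0484, 0.0176]
orientation: [-0.0, 1.0, 0.004, -0.0]
contact_force: [1.0, 0.7, -1.1]
gripper_width: 0.503
gripper_force: 61.1
```

Call:
move_arm(
  motion="0 0 0.06 0 0 0; 0 0 0.05 0 0 0; 0 0 0.04 0 0 0; 0 0 0.03 0 0 0; 0 0 0 0 0 0; 0 0 0 0 0 0; 0 0 0 0 0 0; 0 0 0 0 0 0",
)

```text
clock: 43.62
position: [0.6325, 0.0484, 0.0125]
orientation: [0.0, 1.0, 0.004, -0.0]
contact_force: [-2.1, -0.1, 2.5]
gripper_width: 0.504
gripper_force: 61.6
```

```bash
python3 -c "
from h import *
st(); plan((.632,.048,.13,0,1),(.466,.008,.19,-.6,2))"
```

```text
t 43.62 p [0.6325 0.0484 0.0125] yaw 0.007 w 0.50 gf 61.6 F [-2.1 -0.1  2.5]
0 0 -0.49 0 0 0.01; 0 0 -0.49 0 0 0.01; 0 0 -0.49 0 0 0.01; 0 0 -0.49 0 0 0.01; 0 0 -0.49 0 0 0.01; 0 0 -0.49 0 0 0.01; 0 0 -0.49 0 0 0.01; 0 0 -0.49 0 0 0.01

-0.35 0.08 -0.12 0 0 0.47; -0.34 0.1 -0.12 0 0 0.47; -0.34 0.11 -0.12 0 0 0.47; -0.34 0.12 -0.12 0 0 0.47; -0.33 0.13 -0.12 0 0 0.47; -0.33 0.15 -0.12 0 0 0.47; -0.32 0.16 -0.12 0 0 0.47; -0.31 0.17 -0.12 0 0 0.47

-0.31 0.18 -0.12 0 0 0.47; -0.3 0.19 -0.12 0 0 0.47; -0.29 0.21 -0.12 0 0 0.47; -0.28 0.22 -0.12 0 0 0.47; -0.28 0.23 -0.12 0 0 0.47; -0.27 0.24 -0.12 0 0 0.47; -0.26 0.25 -0.12 0 0 0.47; -0.25 0.26 -0.12 0 0 0.47
```

Call:
move_arm(
  motion="0 0 0 0 0 0; 0 0 0 0 0 0; 0 0 0 0 0 0; 0 0 0 0 0 0; 0 0 0 0 0 0; 0 0 -0.2 0 0 0; 0 0 -0.6 0 0 0; 0 0 -0.8 0 0 0",
  gripper=80,
)

```text
clock: 44.28
position: [0.6307, 0.0485, 0.0589]
orientation: [-0.0, 1.0, 0.004, -0.002]
contact_force: [0.1, -0.5, -0.5]
gripper_width: 0.686
gripper_force: 0.0
```

Call:
move_arm(
  motion="0 0 -0.8 0 0 0; 0 0 -0.8 0 0 0; 0 0 -0.6 0 0 0; -0.35 0.08 -0.12 0 0 0.47; -0.34 0.1 -0.12 0 0 0.47; -0.34 0.11 -0.12 0 0 0.47; -0.34 0.12 -0.12 0 0 0.47; -0.33 0.13 -0.12 0 0 0.47",
  gripper=0,
)

```text
clock: 44.95
position: [0.58, 0.0356, 0.145]
orientation: [0.0, 0.996, -0.091, 0.0]
contact_force: [0.2, 0.1, 0.1]
gripper_width: 1.001
gripper_force: 0.0
```

Call:
move_arm(
  motion="-0.33 0.15 -0.12 0 0 0.47; -0.32 0.16 -0.12 0 0 0.47; -0.31 0.17 -0.12 0 0 0.47; -0.31 0.18 -0.12 0 0 0.47; -0.3 0.19 -0.12 0 0 0.47; -0.29 0.21 -0.12 0 0 0.47; -0.28 0.22 -0.12 0 0 0.47; -0.28 0.23 -0.12 0 0 0.47",
)

```text
clock: 45.62
position: [0.4966, 0.0146, 0.1738]
orientation: [0.0, 0.971, -0.239, 0.0]
contact_force: [-0.8, 0.5, 1.1]
gripper_width: 1.001
gripper_force: 0.0
```

```bash
python3 -c "
from h import *
st(); o=look('w5',.464,.01,half=.1)
for t in (65,70,75,80): find(o,.464,.01,thr=t)"
```

```text
t 45.62 p [0.4966 0.0146 0.1738] yaw -0.483 w 1.00 gf 0.0 F [-0.8  0.5  1.1]
x 0.4631 y 0.0082  44x96 mm yaw -0.937
x 0.4626 y 0.0083  45x97 mm yaw -0.942
x 0.4628 y 0.0082  46x98 mm yaw -0.936
x 0.4625 y 0.0080  46x98 mm yaw -0.942
```

```bash
python3 -c "
from h import *
plan((.4628,.0082,.08,-.94,1))"
```

```text
-0.11 0.09 0.39 0 0 0.71; -0.1 0.09 0.39 0 0 0.71; -0.1 0.1 0.39 0 0 0.71; -0.09 0.1 0.39 0 0 0.71; -0.09 0.11 0.39 0 0 0.71; -0.08 0.11 0.39 0 0 0.71; -0.07 0.12 0.39 0 0 0.71; -0.07 0.12 0.39 0 0 0.71
```

Call:
move_arm(
  motion="-0.11 0.09 0.39 0 0 0.71; -0.1 0.09 0.39 0 0 0.71; -0.1 0.1 0.39 0 0 0.71; -0.09 0.1 0.39 0 0 0.71; -0.09 0.11 0.39 0 0 0.71; -0.08 0.11 0.39 0 0 0.71; -0.07 0.12 0.39 0 0 0.71; -0.07 0.12 0.39 0 0 0.71",
)

```text
clock: 46.33
position: [0.4647, 0.0084, 0.0793]
orientation: [-0.0, 0.892, -0.452, 0.0]
contact_force: [-0.1, 0.0, 0.3]
gripper_width: 1.001
gripper_force: 0.0
```

Call:
move_arm(
  motion="0 0 0.4 0 0 0; 0 0 0.45 0 0 0; 0 0 0.4 0 0 0; 0 0 0.35 0 0 0; 0 0 0.3 0 0 0; 0 0 0.2 0 0 0; 0 0 0.1 0 0 0; 0 0 0.05 0 0 0",
)

```text
clock: 47.0
position: [0.4644, 0.0085, 0.0117]
orientation: [0.0, 0.893, -0.451, -0.0]
contact_force: [0.1, 0.4, 1.2]
gripper_width: 1.002
gripper_force: 0.0
```

Call:
move_arm(
  motion="0 0 0 0 0 0; 0 0 0 0 0 0; 0 0 0 0 0 0; 0 0 0 0 0 0; 0 0 0 0 0 0; 0 0 0 0 0 0; 0 0 0 0 0 0; 0 0 0 0 0 0",
  gripper=75,
)

```text
clock: 47.67
position: [0.4644, 0.0085, 0.0121]
orientation: [-0.0, 0.893, -0.451, 0.0]
contact_force: [1.0, 0.2, -0.4]
gripper_width: 0.701
gripper_force: 0.0
```

```bash
python3 -c "
from h import *
st(); plan((.4628,.0082,.008,-.94,1))"
```

```text
t 47.67 p [0.4644 0.0085 0.0121] yaw -0.936 w 0.70 gf 0.0 F [ 1.   0.2 -0.4]
0 0.01 0.02 0 0 0.01; 0 0.01 0.02 0 0 0.01; 0 0.01 0.02 0 0 0.01; 0 0.01 0.02 0 0 0.01; 0 0.01 0.02 0 0 0.01; 0 0.01 0.02 0 0 0.01; 0 0.01 0.02 0 0 0.01; 0 0.01 0.02 0 0 0.01
```

Call:
move_arm(
  motion="-0.02 0.03 0.06 0 0 0.04; 0 0.02 0.08 0 0 0; 0 0 0 0 0 0; 0 0 0 0 0 0; 0 0 0 0 0 0; 0 0 0 0 0 0; 0 0 0 0 0 0; 0 0 0 0 0 0",
)

```text
clock: 48.33
position: [0.4629, 0.0081, 0.0079]
orientation: [-0.0, 0.892, -0.452, 0.0]
contact_force: [-0.3, -0.0, -0.3]
gripper_width: 0.706
gripper_force: 0.0
```

Call:
move_arm(
  motion="0 0 0 0 0 0; 0 0 0 0 0 0; 0 0 0 0 0 0; 0 0 0 0 0 0; 0 0 0 0 0 0; 0 0 0 0 0 0; 0 0 0 0 0 0; 0 0 0 0 0 0",
  gripper=150,
  squeeze=40,
)

```text
clock: 49.0
position: [0.4633, 0.0081, 0.0083]
orientation: [-0.0, 0.892, -0.452, 0.0]
contact_force: [-0.5, 0.8, 5.6]
gripper_width: 0.514
gripper_force: 40.2
```

```bash
python3 -c "
from h import *
st(); plan((.463,.008,.11,-.94,1),(.60,-.20,.11,-0.0,3))"
```

```text
t 49.00 p [0.4633 0.0081 0.0083] yaw -0.939 w 0.51 gf 40.2 F [-0.5  0.8  5.6]
0 0 -0.42 0 0 0; 0 0 -0.42 0 0 0; 0 0 -0.42 0 0 0; 0 0 -0.42 0 0 0; 0 0 -0.42 0 0 0; 0 0 -0.42 0 0 0; 0 0 -0.42 0 0 0; 0 0 -0.42 0 0 0

0.35 0.02 0 0 0 -0.49; 0.34 0.03 0 0 0 -0.49; 0.34 0.04 0 0 0 -0.49; 0.34 0.06 0 0 0 -0.49; 0.34 0.07 0 0 0 -0.49; 0.34 0.08 0 0 0 -0.49; 0.33 0.1 0 0 0 -0.49; 0.33 0.11 0 0 0 -0.49

0.32 0.12 0 0 0 -0.49; 0.32 0.14 0 0 0 -0.49; 0.31 0.15 0 0 0 -0.49; 0.31 0.16 0 0 0 -0.49; 0.3 0.17 0 0 0 -0.49; 0.29 0.18 0 0 0 -0.49; 0.29 0.2 0 0 0 -0.49; 0.28 0.21 0 0 0 -0.49

0.27 0.22 0 0 0 -0.49; 0.26 0.23 0 0 0 -0.49; 0.25 0.24 0 0 0 -0.49; 0.24 0.25 0 0 0 -0.49; 0.23 0.26 0 0 0 -0.49; 0.22 0.27 0 0 0 -0.49; 0.21 0.27 0 0 0 -0.49; 0.2 0.28 0 0 0 -0.49
```

Call:
move_arm(
  motion="0 0 0 0 0 0; 0 0 -0.1 0 0 0; 0 0 -0.43 0 0 0; 0 0 -0.55 0 0 0; 0 0 -0.6 0 0 0; 0 0 -0.6 0 0 0; 0 0 -0.6 0 0 0; 0 0 -0.55 0 0 0",
  gripper=255,
  squeeze=70,
)

```text
clock: 49.67
position: [0.4624, 0.0081, 0.1112]
orientation: [0.0, 0.892, -0.452, -0.0]
contact_force: [0.7, 0.2, -1.4]
gripper_width: 0.496
gripper_force: 71.3
```

Call:
move_arm(
  motion="0.35 0.02 0 0 0 -0.49; 0.34 0.03 0 0 0 -0.49; 0.34 0.04 0 0 0 -0.49; 0.34 0.06 0 0 0 -0.49; 0.34 0.07 0 0 0 -0.49; 0.34 0.08 0 0 0 -0.49; 0.33 0.1 0 0 0 -0.49; 0.33 0.11 0 0 0 -0.49",
)

```text
clock: 50.33
position: [0.5082, -0.0615, 0.11]
orientation: [0.0, 0.952, -0.307, -0.001]
contact_force: [0.9, -0.8, -1.6]
gripper_width: 0.494
gripper_force: 71.3
```

Call:
move_arm(
  motion="0.32 0.12 0 0 0 -0.49; 0.32 0.14 0 0 0 -0.49; 0.31 0.15 0 0 0 -0.49; 0.31 0.16 0 0 0 -0.49; 0.3 0.17 0 0 0 -0.49; 0.29 0.18 0 0 0 -0.49; 0.29 0.2 0 0 0 -0.49; 0.28 0.21 0 0 0 -0.49",
)

```text
clock: 51.0
position: [0.5538, -0.131, 0.1099]
orientation: [-0.0, 0.988, -0.154, -0.001]
contact_force: [0.4, 0.9, -1.7]
gripper_width: 0.497
gripper_force: 71.3
```

Call:
move_arm(
  motion="0.27 0.22 0 0 0 -0.49; 0.26 0.23 0 0 0 -0.49; 0.25 0.24 0 0 0 -0.49; 0.24 0.25 0 0 0 -0.49; 0.23 0.26 0 0 0 -0.49; 0.22 0.27 0 0 0 -0.49; 0.21 0.27 0 0 0 -0.49; 0.2 0.28 0 0 0 -0.49",
)

```text
clock: 51.67
position: [0.599, -0.2007, 0.1097]
orientation: [-0.0, 1.0, 0.002, -0.001]
contact_force: [0.5, 0.1, -1.5]
gripper_width: 0.5
gripper_force: 71.3
```

```bash
python3 -c "
from h import *
st(); o=look('t3',.67,-.25,z=.022,half=.15)"
```

```text
t 51.67 p [ 0.599  -0.2007  0.1097] yaw 0.004 w 0.50 gf 71.3 F [ 0.5  0.1 -1.5]
```

View pics/t3.png

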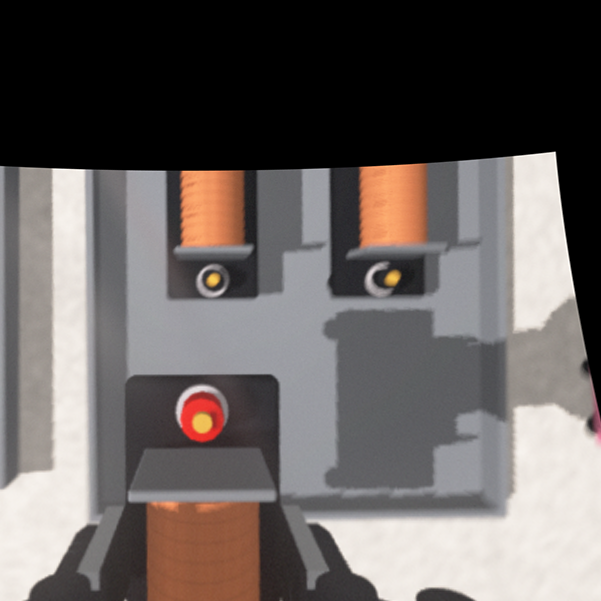

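Call:
move_arm(
  motion="0.15 0.04 0.1 0 0 0; 0.15 0.04 0.2 0 0 0; 0.15 0.04 0.3 0 0 0; 0.15 0.02 0.3 0 0 0; 0 0 0.3 0 0 0; 0 0 0.35 0 0 0; 0 0 0.35 0 0 0; 0 0 0.25 0 0 0",
)

```text
clock: 52.38
position: [0.6164, -0.2041, 0.0441]
orientation: [-0.001, 1.0, 0.001, -0.001]
contact_force: [-0.5, -0.5, -1.5]
gripper_width: 0.499
gripper_force: 71.3
```

Call:
move_arm(
  motion="0 0 0.2 0 0 0; 0 0 0.2 0 0 0; 0 0 0.15 0 0 0; 0 0 0.15 0 0 0; 0 0 0.1 0 0 0; 0 0 0.08 0 0 0; 0 0 0.02 0 0 0; 0 0 0 0 0 0",
)

```text
clock: 53.05
position: [0.6174, -0.2047, 0.0192]
orientation: [0.0, 1.0, 0.001, 0.0]
contact_force: [-0.8, -0.7, -1.9]
gripper_width: 0.499
gripper_force: 71.3
```

Call:
move_arm(
  motion="0 0 0.07 0 0 0; 0 0 0.06 0 0 0; 0 0 0.06 0 0 0; 0 0 0.04 0 0 0; 0 0 0 0 0 0; 0 0 0 0 0 0; 0 0 0 0 0 0; 0 0 0 0 0 0",
)

```text
clock: 53.72
position: [0.6174, -0.2047, 0.0127]
orientation: [-0.0, 1.0, 0.001, -0.0]
contact_force: [-3.5, 1.7, 4.6]
gripper_width: 0.495
gripper_force: 72.3
```

Call:
move_arm(
  motion="0 0 0 0 0 0; 0 0 0 0 0 0; 0 0 0 0 0 0; 0 0 0 0 0 0; 0 0 0 0 0 0; 0 0 -0.2 0 0 0; 0 0 -0.6 0 0 0; 0 0 -0.8 0 0 0",
  gripper=80,
)

```text
clock: 54.38
position: [0.6158, -0.2039, 0.0588]
orientation: [-0.001, 1.0, 0.001, -0.002]
contact_force: [-0.1, -0.1, 0.3]
gripper_width: 0.69
gripper_force: 0.0
```

Call:
move_arm(
  motion="0 0 -0.8 0 0 0; 0 0 -0.8 0 0 0; 0 0 -0.8 0 0 0; -0.6 0 -0.8 0 0 0; -0.9 0 -0.6 0 0 0; -0.9 0 -0.4 0 0 0; -0.9 0 -0.2 0 0 0; -0.5 0 0 0 0 0",
)

```text
clock: 55.05
position: [0.5023, -0.2052, 0.1947]
orientation: [0.001, 1.0, 0.001, 0.001]
contact_force: [-0.4, 0.1, 0.5]
gripper_width: 0.689
gripper_force: 0.0
```

```bash
python3 -c "
from h import *
st(); m=ctrl.camera_model('top'); o=ortho(ctrl.snapshot('top'),m,.02,.4,.8,-.4,.4,1)
cv2.imwrite('pics/end.png',o)"
```

```text
t 55.05 p [ 0.5023 -0.2052  0.1947] yaw 0.002 w 0.69 gf 0.0 F [-0.4  0.1  0.5]
```

View pics/end.png

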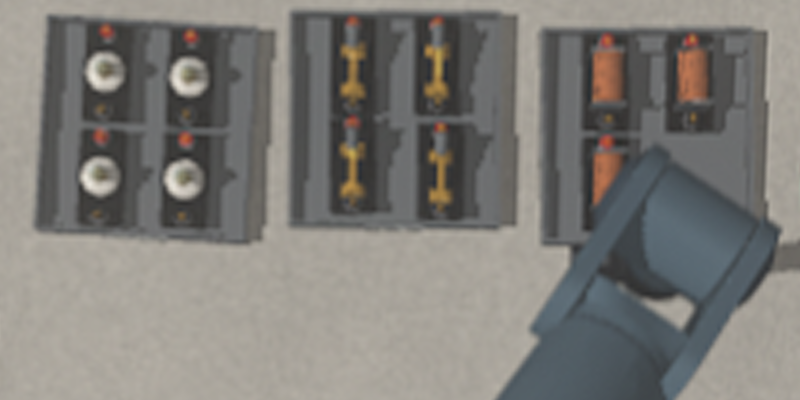

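The final top view shows lamps at (100,176) and (185,180), switches at (352,165) and (440,170), and the coil at (607,170). All stand in their own trays, in line with the stock.

```bash
python3 -c "
from station import ctrl
print(ctrl.finish_job())"
```

```text
the job is handed in; nothing more can be done
None
```

All five components were set down in their own kind's trays, upright and in line with the stock, and the job was handed in at about 55 s; the station returned no verdict.

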